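# Load a sample carrier onto the sloping display rail

### The arm

A 6-joint arm with a two-finger parallel gripper is mounted at the origin on a cart in front of the work surface, level with it; the furniture and walls round the work are solid. World frame = base frame: x ahead of the robot, y to its left, z up, the work surface at z = 0. Lengths are in m, angles in rad, forces in N, time in s.
With the tool pointing down it reaches from about 0.225 to 0.725 m from the base axis. Payload 3.1 kg.
Tool frame: the origin (TCP) lies at the centre of the arm's flange, where the gripper is bolted on; the fingertips stand 173 mm ahead of it and the grasp point (between the pads) lies 155 mm ahead of it; z points along the fingers, y is the direction in which the jaws open and shut (so a half turn about z gives the same grasp; the last joint's range is limited). The gripper opens to 85 mm and grips with 20 to 120 N. Pads are 22 mm wide; open, the fingers measure 114 mm over their backs; the gripper's body (76 mm by 85 mm) begins 54 mm behind the grasp point. The pads swing forward as they close: fully open they stand 13 mm farther back than shut.
Start: joints at [0.977, 0.048, 0.099, 1.622, 0, 1.443], TCP at [0.236, 0.469, 0.405] pointing down, gripper open.
Joint ranges: [-2.91, 2.91], [-0.99, 1.94], [-1.21, 1.42], [-2.12, 2.29], [-1.49, 1.47], [-3.14, 3.14]. Speed limits (rad/s): [2.79, 2.79, 3.14, 3.14, 3.14, 3.14].

### API

Orientations are given as a unit quaternion [w, x, y, z].
In Python, from station import monitor, camera, ticket gives the robot as it stands.
- The arm moves only by the tool jog_arm, never from a script. Its argument "rows" is a list of rows, each an object with "grip": the opening, from 0 (shut) to 1 (fully open); "dp": the shift along the tool's x, y, z in m, a list of three; "twist": the turn about the tool's z in rad. A call has 1 to 8 rows; each row is the pose to reach, as a shift and turn from the pose commanded when the call began, along the tool's axes at that moment; what a row does not reach only later rows make up. A row lasts 1/10 s, in which the tool goes at most 50 mm and 8.59 degrees, less where a joint would pass 70% of its speed; a pose out of reach is approached as far as the arm can. A call with a gripper value outside its range is refused whole. The fingers move at their own pace and stop on an object; "force" is the grip in N (left out, the last holds). Time passes only in rows, so rows that repeat a pose let the fingers close. It gives the time, the measured TCP pose, the force and the opening at its end, in the units of the state.
- monitor.state(): the state, without advancing time (a new reading comes with each control period).
- camera(name): name is "scene" or "top" or "wrist"; returns a dict with "color" (384x512x3 uint8, blue, green, red), "vfov" (degrees; the focal length in pixels is half the picture's height over the tangent of half this angle, whatever the lens; pixels are square), "cx", "cy" (the principal point, pixels), "extrinsics" (4x4, takes a point from camera to world coordinates). Camera axes: x right, y down, z forward; pixel columns grow to the right and rows downward; lengths in m; the calibration is good to about 2 mm. The wrist camera is an equidistant fisheye: a pixel r from the principal point sees the ray r / f radians off the axis. A picture is of the moment at which its call begins. There is no depth.
- ticket.finish_job(): hands the job in, once; it reports no verdict.
The state is a dict: "time_s": time; "joints": joint angles; "dq": joint speeds; "joint_torque": joint torques, N m; "eef_pos": TCP position; "tcp_rot": TCP orientation; "contact_force": force on the tool from outside, world axes, zero at the start; "moment": the same for the moment, N m; "gripper_width": opening from 0.0 (shut) to 1.0 (fully open).
Only numpy, scipy, OpenCV 4.12 (cv2) and the standard library are available. Lean on these libraries where they do the work, as an engineer would, in place of code of your own. Each camera call takes 0.05 s, during which the arm holds its last target.

### The job

Take the charm sample carrier out of its wooden block and hook it over the open upper end of the sloping display rail, lowering it by feel until its rollers rest on the rod rather than dropping it. Keep its rollers on the rod while you push it gently downhill through the spring gate, never forcing it against the stand, and once the gate has shut behind it let go, so that it rolls down to the stop by itself. Leave the spool, the beeswax and the tin where they are.

Things in the scene. Friction and masses are not known exactly. Their poses are not given: they have to be found in the camera images.
- stand: Display stand, fixed: dark wooden base 115 x 375 x 17 mm, two dark steel uprights on its far side, and on their near side a sloping polished rod, the rail, 12 mm thick, 335 mm long. Origin on the worktop below the rod; x points to the far side, y along the rod towards its upper, open end, z up. The rod lies in the plane x = 0; thin arms below it carry it from the far side, its near side is clear.
- rail_low (a point): Point on the top of the rod at its lower end, 152 mm to -y of the stand's origin, 150 mm above the worktop. From here the rod climbs along the stand's +y; distances 'along the rod' count from here. The slope is set by a rigid clamp anywhere from 8 to 14 degrees (11 in the middle) and is not reported: at the loading end the height of the rod varies by about +-12 mm and must be felt or seen.
- loading (a point): Marks the loading end: on the stand's base (17 mm above the worktop), below the rod, 110 mm to +y of the stand's origin. The rod is open from 225 to 335 mm along the rod. Beyond it on the far side (+x): aluminium back strip 31 mm from the rod's middle, its top edge 1 mm below the rod's top; upper upright 47 to 55 mm away, 236 mm tall.
- guard_below (a point): Marks the lift guard: on the base, below the middle of its length. The guard runs from 0 to 207 mm along the rod: an aluminium lip over the far edge of the carrier's roof, 8 mm or more to +x of the rod's middle, underside 29 mm above the rod's top (the last 25 mm flared upwards), everything ending below 40 mm above the rod's top. Only a carrier with its rollers down on the rod passes below it.
- gate (a joint): Spring gate, brass arm 8 mm thick across the rod, 12 mm above its top, 214 mm along the rod. 0 = shut; a carrier pushed downhill turns it open (up to 1.5 rad) with about 3 to 6 N, it rubs on the carrier's far side and springs shut behind its tail, when the carrier's origin is about 150 mm along the rod. It does not open uphill.
- buffer (a joint): Black sprung rubber stop at the lower end of the rod, its face 24 mm along the rod, 13 mm above the rod's top. 0 = free, grows to 0.008 m as it is pressed in (0.6 N per mm). A carrier that has rolled home rests with its nose on it, its origin 58 to 61 mm along the rod.
- carrier: Sample carrier, 0.2 to 0.3 kg, 197 mm tall: aluminium roller truck 22 mm wide (x), 72 mm long (y), two white rollers, black finger tab on top, light wooden board with two leather charms below. Origin: on the middle line, where the rollers bear on the rod's top. x points to the open side of the hook, z up. It hangs right when its x agrees with the stand's x and its y lies along the rod.
- hook_mouth (a point): Middle of the mouth of the carrier's hook, 29 mm below its origin: open to +x between the far cheek (ends 7 mm below the origin) and the bridge (top 51 mm below). Plate 8 to 11 mm to -x joins them. To hook on, come from the stand's near (-x) side with the carrier's origin 10 to 35 mm above the rod's top, rod in the mouth, then lower. Cheeks 16 mm apart inside, roof top 25 mm above the origin.
- grip_tab (a point): Point in the black finger tab of the carrier, 60 mm above the carrier's origin, on its middle line. The tab is 12 mm thick (x), 32 mm long (y), and spans 25 to 73 mm above the origin; pinch it across x.
- board_foot (a point): Centre of the lower edge of the carrier's wooden board (6 mm thick, 76 mm long along y, 70 mm tall), 124 mm below the carrier's origin.
- roller_0: White roller of the carrier, diameter 16 mm, 14 mm wide, on an axle inside the truck, 22 mm to -y of the carrier's origin; origin on its axle, 8 mm above the carrier's origin. Turns freely.
- roller_1: The other white roller, the same, 22 mm to +y of the carrier's origin.
- block: Wooden block 64 x 110 x 36 mm with a slot 8 mm wide and 24 mm deep along its y, in which the carrier's board stands upright; fixed. Origin at the centre of its underside, z up. Lift the carrier straight up by 30 mm or more to free it.
- spool: Navy thread spool 48 x 49 x 32 mm, loose, origin at the centre of its underside.
- beeswax: Ochre beeswax block 30 x 46 x 18 mm, loose, origin at the centre of its underside.
- tin: Round pale tin 62 x 62 x 23 mm, loose, origin at the centre of its underside.

How it is judged:
By the outcome, as a careful person would: the job done as asked, in the order asked, and still so for the second after the job is handed in, with the robot touching nothing.
It also fails if it takes over 59 s, if anything falls off the work surface, if the arm or the gripper's body presses on something with over 40 N, if the wrist force passes 120 N, or if a joint passes its speed limit or range.

## Working session

There is one attempt and no reset: what is moved stays moved. The work goes in short steps, Python scripts to look and compute and a tool call to move; the robot and the scene stay as the last step left them, time stands still between calls to the robot, and variables do not carry over. Pictures are saved under pics/ and viewed, and the job is handed in when it is done.

Besides the shell and the picture viewer there is one more tool, called after "Call:" as name(argument=value, ...), one argument or row to a line, values as JSON. jog_arm: Moves the arm, as the interface text tells. Its arguments: {"type":"object","properties":{"rows":{"type":"array"},"force":{"type":"number"}},"required":["rows"]}

```bash
mkdir -p pics; ls
cat > h.py <<'E'
import numpy as np, cv2
from station import monitor, camera, ticket
def grab(n,tag):
    c=camera(n); cv2.imwrite(f'pics/{tag}.png',c['color']); 
    np.savez(f'pics/{tag}.npz',**{k:np.array(v) for k,v in c.items()})
    return c
def load(tag):
    return dict(np.load(f'pics/{tag}.npz'))
def ray(c,u,v,fish=False):
    h=c['color'].shape[0]; f=h/2/np.tan(np.radians(float(c['vfov']))/2)
    a=(u-float(c['cx'])); b=(v-float(c['cy']))
    if fish:
        r=np.hypot(a,b)+1e-12; t=r/f; d=np.array([a/r*np.sin(t),b/r*np.sin(t),np.cos(t)])
    else: d=np.array([a/f,b/f,1.])
    E=np.array(c['extrinsics']); d=E[:3,:3]@d
    return E[:3,3],d/np.linalg.norm(d)
def onz(c,u,v,z,fish=False):
    o,d=ray(c,u,v,fish); return o+d*(z-o[2])/d[2]
def tri(rs):
    A=np.zeros((3,3));b=np.zeros(3)
    for o,d in rs:
        P=np.eye(3)-np.outer(d,d);A+=P;b+=P@o
    x=np.linalg.solve(A,b)
    return x,[np.linalg.norm((np.eye(3)-np.outer(d,d))@(x-o)) for o,d in rs]
def proj(c,p,fish=False):
    E=np.array(c['extrinsics']);q=E[:3,:3].T@(np.asarray(p)-E[:3,3])
    h=c['color'].shape[0]; f=h/2/np.tan(np.radians(float(c['vfov']))/2)
    if fish:
        r=np.hypot(q[0],q[1]); t=np.arctan2(r,q[2]); return np.array([float(c['cx'])+f*t*q[0]/r,float(c['cy'])+f*t*q[1]/r])
    return np.array([float(c['cx'])+f*q[0]/q[2],float(c['cy'])+f*q[1]/q[2]])
E
python3 - <<'E'
from h import *
s=monitor.state(); print(s)
for n in ['scene','top','wrist']:
    c=grab(n,n+'0'); print(n,c['vfov'],c['cx'],c['cy'],np.round(c['extrinsics'],3).tolist())
E
```

```text
pics
{'time_s': 0.0, 'joints': array([9.77186619e-01, 4.87460900e-02, 9.76276513e-02, 1.62196928e+00,
       8.72189419e-06, 1.44297768e+00]), 'dq': array([ 7.42222887e-04,  8.87348735e-04,  5.07343574e-04, -1.05351642e-03,
        3.50016853e-05,  1.04728467e-03]), 'joint_torque': array([-6.79230852e-04, -3.38777733e+01,  3.20017862e+01,  2.02054158e-02,
       -3.73653320e-04,  1.12287012e-05]), 'eef_pos': array([0.23570431, 0.46890085, 0.40353404]), 'tcp_rot': array([-4.08444577e-04,  2.30795699e-01,  9.73001558e-01, -1.07042405e-03]), 'contact_force': array([-0.35601781,  0.26170718,  0.21770836]), 'moment': array([ 1.04758169e-02,  9.11242707e-05, -7.85748965e-02]), 'gripper_width': 1.0000089405387982}
scene 50.4455460303112 243.63832127509457 190.16212543263623 [[0.88, -0.333, 0.34, 0.172], [-0.476, -0.623, 0.621, -0.393], [0.005, -0.708, -0.706, 0.756], [0.0, 0.0, 0.0, 1.0]]
top 43.88805134455319 252.94069526840298 190.1454624323202 [[0.006, -0.989, 0.15, 0.293], [-1.0, -0.005, 0.002, 0.153], [-0.002, -0.15, -0.989, 1.214], [0.0, 0.0, 0.0, 1.0]]
wrist 65.70646984690485 249.91259000014546 190.57510972977977 [[0.449, 0.853, 0.267, 0.168], [0.894, -0.427, -0.137, 0.503], [-0.002, 0.3, -0.954, 0.373], [0.0, 0.0, 0.0, 1.0]]
```

View pics/scene0.png

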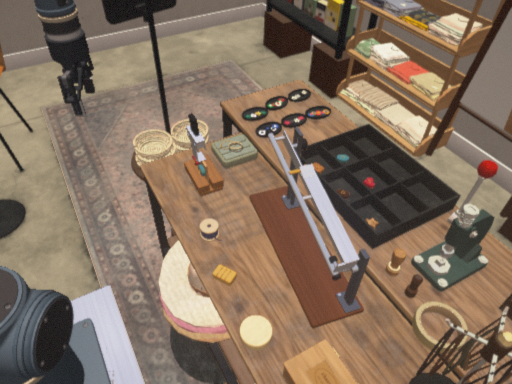

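View pics/top0.png

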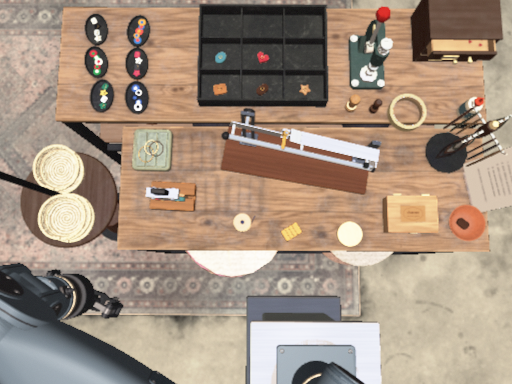

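View pics/wrist0.png

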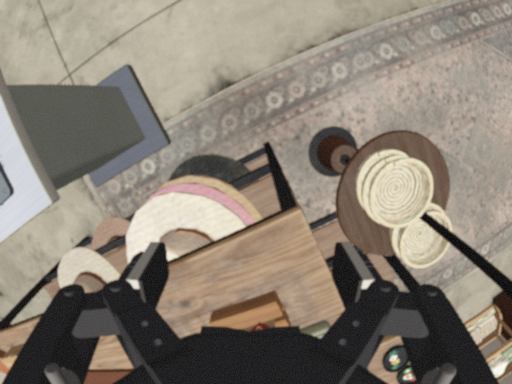

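Run:
```python
from h import *
c=load('top0');im=c['color']
cv2.imwrite('pics/t1.png',cv2.resize(im[95:205,210:390],None,fx=4.4,fy=4.4,interpolation=cv2.INTER_CUBIC))
cv2.imwrite('pics/t2.png',cv2.resize(im[170:225,130:210],None,fx=8,fy=8,interpolation=cv2.INTER_CUBIC))
c=load('scene0');im=c['color']
cv2.imwrite('pics/s1.png',cv2.resize(im[115:330,240:380],None,fx=2.75,fy=2.75,interpolation=cv2.INTER_CUBIC))
cv2.imwrite('pics/s2.png',cv2.resize(im[100:200,165:245],None,fx=6,fy=6,interpolation=cv2.INTER_CUBIC))
```

```text
(no output)
```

View pics/t1.png

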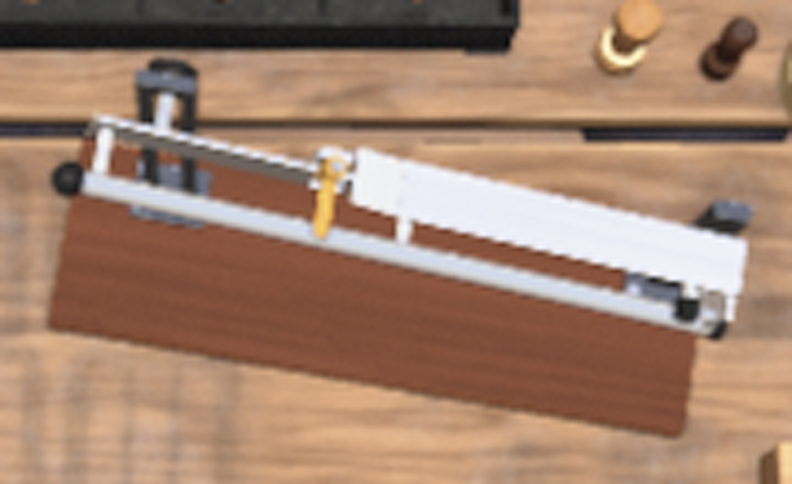

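View pics/t2.png

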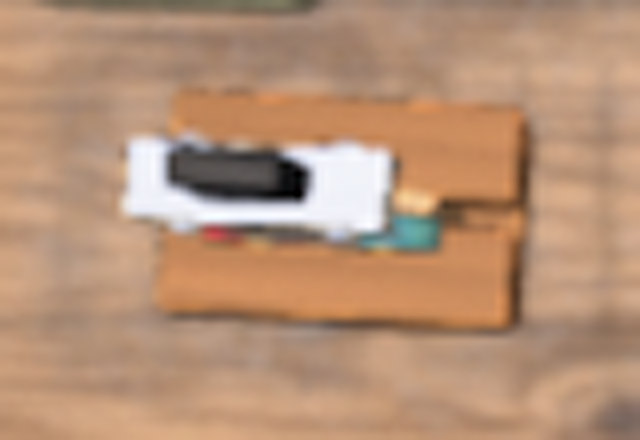

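View pics/s1.png

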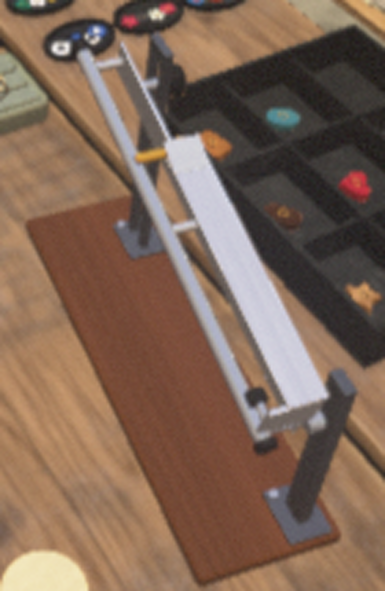

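View pics/s2.png

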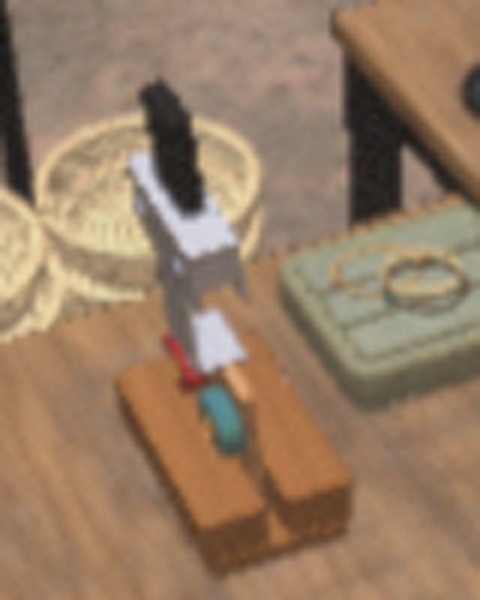

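Run:
```python
from h import *
def prof(tag,p0,p1,half=7,n=24,sub=0.25):
    im=cv2.GaussianBlur(load(tag)['color'],(0,0),0.5).astype(np.float32)
    p0=np.array(p0,float);p1=np.array(p1,float);t=(p1-p0)/np.linalg.norm(p1-p0);nn=np.array([-t[1],t[0]])
    offs=np.arange(-half,half+.01,1.0)
    for f in np.linspace(0.03,0.97,n):
        P=p0+f*(p1-p0)+offs[:,None]*nn
        v=cv2.remap(im,P[:,0].astype(np.float32).reshape(1,-1),P[:,1].astype(np.float32).reshape(1,-1),cv2.INTER_LINEAR)[0]
        print('%.2f'%f,' '.join('%3d'%(x[0]) for x in v))
print('top');prof('top0',(210+90/4.4,95+183/4.4),(210+700/4.4,95+325/4.4))
print('scene');prof('scene0',(240+87/2.75,115+58/2.75),(240+262/2.75,115+435/2.75))
```

```text
top
0.03  60  60  63  81 138 202 228 225 198 144  88  63  60  60  60
0.07 112 120 105 107 157 214 230 226 202 163 131 105  73  61  60
0.11 129 126 124 131 169 215 230 225 201 155 121 104  64  60  61
0.15  57  51  53  77 141 203 228 223 196 151 117  89  61  61  62
0.19  64  63  64  80 148 212 230 224 195 140  87  67  63  62  61
0.23  61  61  62  81 147 213 230 224 195 135  70  62  62  62  62
0.28  61  62  65  91 156 211 229 222 190 129  76  63  61  62  62
0.32  61  62  63  83 151 213 229 223 190 128  79  64  61  61  61
0.36  75  74  73  85 125 174 201 208 189 130  68  62  63  62  62
0.40  61  62  64  91 154 210 227 219 185 122  70  62  61  62  61
0.44  62  62  63  89 157 215 230 221 182 117  74  64  63  62  61
0.48  69  65  64  88 159 219 231 221 186 121  67  63  63  62  60
0.52  74  72  82 114 173 220 229 218 180 116  66  62  62  61  58
0.56  62  61  64  95 163 215 229 218 176 110  71  63  62  61  60
0.60  62  60  64  87 161 221 231 220 178 109  68  64  63  61  60
0.64  63  61  66  99 167 220 229 216 175 112  66  62  60  60  59
0.68  62  60  65 105 177 220 229 215 172 103  68  62  61
[... 1329 characters left out ...]
51  74 106 151 185 195 184 160 123  84  62  59  62
0.60  53  64  83  97 114 150 186 196 185 159 122  82  65  62  60
0.64  81  87  85  87 111 156 188 196 185 160 123  80  64  61  62
0.68  95  91  90  94 111 156 189 195 184 158 121  84  64  61  60
0.72  88  89  90  94 116 156 187 194 186 160 122  82  65  61  61
0.77  97  97  94  91 113 160 189 196 183 158 124  84  63  60  60
0.81  91  89  90  92 109 153 189 196 184 158 123  84  64  59  58
0.85  88  91  91  86 106 155 188 194 183 158 122  80  61  57  59
0.89  83  73  65  61  64  79 112 152 172 155 120  83  62  59  59
0.93  77  87 130 156 140 123 140 163 174 157 123  81  64  57  57
0.97 116 113 103  95  95 106 131 157 165 152 122  87  62  57  57
```

Run:
```python
from h import *
def pt(p0,p1,f,o):
    p0=np.array(p0,float);p1=np.array(p1,float);t=(p1-p0)/np.linalg.norm(p1-p0);nn=np.array([-t[1],t[0]])
    return p0+f*(p1-p0)+o*nn
T=((210+90/4.4,95+183/4.4),(210+700/4.4,95+325/4.4)); S=((240+87/2.75,115+58/2.75),(240+262/2.75,115+435/2.75))
t=load('top0');s=load('scene0')
ta=[pt(*T,.19,-.45),pt(*T,.85,-1.1)]; sa=[pt(*S,.1,.7),pt(*S,.8,.6)]
def plane(c,a):
    o,d0=ray(c,*a[0]);_,d1=ray(c,*a[1]);n=np.cross(d0,d1);n/=np.linalg.norm(n);return n,n@o
n1,k1=plane(t,ta);n2,k2=plane(s,sa)
d=np.cross(n1,n2);d/=np.linalg.norm(d); d*=np.sign(d[1])
p=np.linalg.lstsq(np.array([n1,n2,d]),np.array([k1,k2,0]),rcond=None)[0]
slope=np.degrees(np.arcsin(d[2]));print('dir',d,'slope',slope,'yaw',np.degrees(np.arctan2(-d[0],d[1])))
def near(c,u,v):
    o,r=ray(c,u,v); # closest pt on line to ray
    A=np.array([[1,-d@r],[d@r,-1]]);w=p-o
    sc=np.linalg.solve(np.array([[d@d,-d@r],[d@r,-r@r]]),-np.array([d@w,r@w])); return p+sc[0]*d
up=np.cross(np.cross(d,[0,0,1]),d);up/=np.linalg.norm(up)
top=lambda q:q+.006*up
for nm,c,u,v in [('lowcap',t,210+718/4.4,95+331/4.4),('upcap',t,210+68/4.4,95+180/4.4),('uprod',t,210+85/4.4,95+182/4.4),('gateS',s,240+140/2.75,115+158/2.75),('gateT',t,210+322/4.4,95+225/4.4),('lowS',s,240+265/2.75,115+442/2.75),('upS',s,240+85/2.75,115+53/2.75)]:
    print(nm,np.round(top(near(c,u,v)),4), (near(c,u,v)-p)@d)
q=top(p);L=q+d*(.150-q[2])/d[2];print('raillow by z',L)
# base corners z=.017
for u,v in [(48,326),(683,436)]:print('base',onz(t,210+u/4.4,95+v/4.4,.017))
for u,v in [(28,225),(202,583),(338,540)]:print('baseS',onz(s,240+u/2.75,115+v/2.75,.017))
# block top corners z=.036
for u,v in [(170,92),(525,104),(515,325),(158,312)]:print('block',onz(t,130+u/8,170+v/8,.036))
for u,v in [(118,378),(210,530),(350,490)]:print('blockS',onz(s,165+u/6,100+v/6,.036))
# carrier: roof top corners z = board foot z .012 +.124+.025
for u,v in [(130,137),(390,148),(388,232),(125,215)]:print('roof',onz(t,130+u/8,170+v/8,.161))
print('tab',tri([ray(t,130+222/8,170+170/8)])[0] if 0 else onz(t,130+222/8,170+167/8,.209), onz(t,130+290/8,170+182/8,.161))
for u,v in [(130,160),(240,235)]:print('roofS',onz(s,165+u/6,100+v/6,.161))
for u,v in [(160,85)]:print('tabS',onz(s,165+u/6,100+v/6,.209))
```

```text
dir [0.15617465 0.95910406 0.23606965] slope 13.654683226133143 yaw -9.24852357335316
lowcap [ 0.505  -0.1189  0.1572] 0.001953080053443831
upcap [0.5591 0.2131 0.2389] 0.3480462634160011
uprod [0.5578 0.2051 0.237 ] 0.3397839285229211
gateS [0.5392 0.0912 0.2089] 0.22098286996364377
gateT [0.5391 0.0903 0.2087] 0.2200402832656674
lowS [ 0.5044 -0.1228  0.1562] -0.002170686424870458
upS [0.5555 0.1911 0.2335] 0.3251293374078487
raillow by z [ 0.5002367  -0.14814239  0.15      ]
base [0.5287869  0.23863175 0.017     ]
base [ 0.46614002 -0.12842289  0.017     ]
baseS [0.53102609 0.22859778 0.017     ]
baseS [ 0.46887391 -0.13351638  0.017     ]
baseS [ 0.57430176 -0.15299099  0.017     ]
block [0.49243608 0.4114888  0.036     ]
block [0.48921069 0.30009584 0.036     ]
block [0.41962683 0.30155631 0.036     ]
block [0.42308922 0.41260731 0.036     ]
blockS [0.42843899 0.40564955 0.036     ]
blockS [0.42514456 0.29800964 0.036     ]
blockS [0.48754272 0.29208861 0.036     ]
roof [0.45841084 0.39481357 0.161     ]
roof [0.45568306 0.32198273 0.161     ]
roof [0.43199799 0.32185374 0.161     ]
roof [0.43638705 0.39534409 0.161     ]
tab [0.44288702 0.35895321 0.209     ] [0.4459299  0.34962936 0.161     ]
roofS [0.44026357 0.38985533 0.161     ]
roofS [0.45917701 0.3236591  0.161     ]
tabS [0.44794854 0.36657128 0.209     ]
```

Call:
jog_arm(
  rows=[
    {"grip": 1, "dp": [-0.03, 0, -0.02], "twist": 0.142},
    {"grip": 1, "dp": [-0.06, 0, -0.046], "twist": 0.284},
    {"grip": 1, "dp": [-0.09, 0, -0.046], "twist": 0.427},
    {"grip": 1, "dp": [-0.12, 0, -0.046], "twist": 0.569},
    {"grip": 1, "dp": [-0.15, -0.003, -0.046], "twist": 0.711},
    {"grip": 1, "dp": [-0.18, -0.005, -0.046], "twist": 0.853},
    {"grip": 1, "dp": [-0.21, -0.006, -0.046], "twist": 0.996},
    {"grip": 1, "dp": [-0.238, -0.006, -0.046], "twist": 1.138},
  ],
)

```text
time_s: 0.95
eef_pos: [0.4468, 0.3559, 0.4502]
tcp_rot: [-0.0, 0.721, 0.693, -0.0]
contact_force: [-0.0, 0.7, 0.1]
gripper_width: 1.001
```

Call:
jog_arm(
  rows=[
    {"grip": 1, "dp": [0, 0, 0], "twist": 0},
    {"grip": 1, "dp": [0, 0, 0], "twist": 0},
  ],
)

```text
time_s: 1.15
eef_pos: [0.4461, 0.3565, 0.45]
tcp_rot: [-0.0, 0.719, 0.695, -0.001]
contact_force: [0.5, 0.0, -0.1]
gripper_width: 1.002
```

Run:
```python
from h import *
c=grab('wrist','w1');print(np.round(c['extrinsics'],4))
s=monitor.state();print(s['time_s'],s['eef_pos'],s['tcp_rot'],s['joints'],s['contact_force'])
cv2.imwrite('pics/w1b.png',cv2.resize(c['color'],(800,600),interpolation=cv2.INTER_CUBIC))
```

```text
[[ 0.9995 -0.0305 -0.0116  0.4496]
 [-0.0326 -0.9532 -0.3007  0.433 ]
 [-0.0018  0.3009 -0.9536  0.4192]
 [ 0.      0.      0.      1.    ]]
1.2 [0.44548588 0.35688004 0.45030495] [-3.92503772e-04  7.18298162e-01  6.95735078e-01 -5.46433405e-04] [5.57806031e-01 1.88776996e-01 3.44347230e-01 1.72759994e+00
 5.37924390e-04 2.16051241e+00] [ 0.5597602  -0.14206286 -0.56180429]
```

View pics/w1b.png

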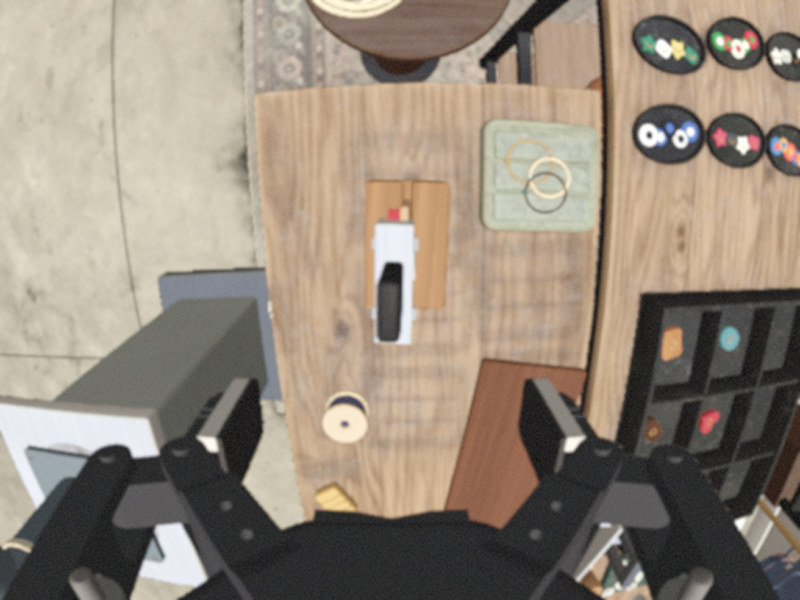

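Run:
```python
from h import *
c=load('w1'); g=lambda u,v,z:np.round(onz(c,(u+.5)*.64-.5,(v+.5)*.64-.5,z,True),4)
for n,u,v,z in [('blk',365,181,.036),('blk',449,181,.036),('blk',445,307,.036),('roofFL',377,222,.161),('roofFR',413,222,.161),('roofNR',411,343,.161),('roofNL',374,342,.161),('tabtopNL',377,337,.209),('tabtopNR',397,340,.209),('tabtopFL',384,279,.209),('tabtopFR',402,280,.209),('base',586,369,.017),('base',484,359,.017)]: print(n,g(u,v,z))
im=c['color'];cv2.imwrite('pics/w1c.png',cv2.resize(im[105:230,220:300],None,fx=4.8,fy=4.8,interpolation=cv2.INTER_CUBIC))
```

```text
blk [0.4272 0.4132 0.036 ]
blk [0.4961 0.4114 0.036 ]
blk [0.4921 0.3024 0.036 ]
roofFL [0.4403 0.3964 0.161 ]
roofFR [0.4604 0.3958 0.161 ]
roofNR [0.4578 0.3228 0.161 ]
roofNL [0.4355 0.3241 0.161 ]
tabtopNL [0.4397 0.347  0.209 ]
tabtopNR [0.4494 0.3451 0.209 ]
tabtopFL [0.4442 0.3762 0.209 ]
tabtopFR [0.4526 0.3754 0.209 ]
base [0.6424 0.2235 0.017 ]
base [0.5328 0.2416 0.017 ]
```

View pics/w1c.png

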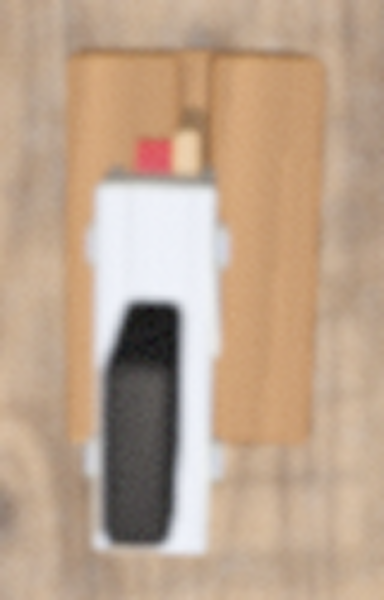

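Call:
jog_arm(
  rows=[
    {"grip": 1, "dp": [0.0035, 0.001, 0.03], "twist": 0},
    {"grip": 1, "dp": [0.0035, 0.001, 0.06], "twist": 0},
    {"grip": 1, "dp": [0.0035, 0.001, 0.085], "twist": 0},
    {"grip": 1, "dp": [0.0035, 0.001, 0.097], "twist": 0},
    {"grip": 1, "dp": [0.0035, 0.001, 0.097], "twist": 0},
    {"grip": 1, "dp": [0.0035, 0.001, 0.097], "twist": 0},
  ],
)

```text
time_s: 1.8
eef_pos: [0.4465, 0.3607, 0.3548]
tcp_rot: [0.0, 0.718, 0.696, 0.001]
contact_force: [-0.7, -0.3, 0.4]
gripper_width: 0.994
```

Run:
```python
from h import *
c=grab('wrist','w2')
s=monitor.state();print(s['time_s'],s['eef_pos'],s['tcp_rot'],s['contact_force'])
cv2.imwrite('pics/w2b.png',cv2.resize(c['color'],(800,600),interpolation=cv2.INTER_CUBIC))
```

```text
1.85 [0.44685196 0.3607619  0.35558613] [2.60772357e-04 7.18369538e-01 6.95660263e-01 1.39216411e-03] [0.95834965 0.36246677 0.43522719]
```

View pics/w2b.png

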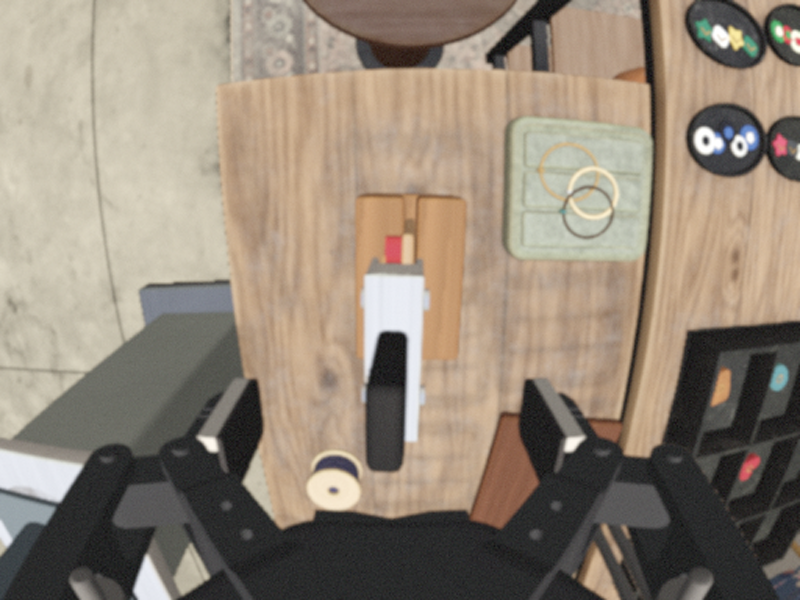

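Call:
jog_arm(
  force=30,
  rows=[
    {"grip": 0.5, "dp": [0, 0, 0], "twist": 0},
    {"grip": 0.3, "dp": [0, 0, 0], "twist": 0},
    {"grip": 0.0, "dp": [0, 0, 0], "twist": 0},
    {"grip": 0.0, "dp": [0, 0, 0], "twist": 0},
    {"grip": 0.0, "dp": [0, 0, 0], "twist": 0},
    {"grip": 0.0, "dp": [0, 0, 0], "twist": 0},
    {"grip": 0.0, "dp": [0, 0, 0], "twist": 0},
  ],
)

```text
time_s: 2.55
eef_pos: [0.4478, 0.3602, 0.354]
tcp_rot: [0.001, 0.719, 0.695, 0.001]
contact_force: [3.6, -0.1, -0.5]
gripper_width: 0.14
```

Call:
jog_arm(
  rows=[
    {"grip": 0.0, "dp": [0, 0.001, 0], "twist": 0},
    {"grip": 0.0, "dp": [0, 0.001, -0.005], "twist": 0},
    {"grip": 0.0, "dp": [0, 0.001, -0.015], "twist": 0},
    {"grip": 0.0, "dp": [0, 0.001, -0.03], "twist": 0},
    {"grip": 0.0, "dp": [0, 0.001, -0.045], "twist": 0},
    {"grip": 0.0, "dp": [0, 0.001, -0.06], "twist": 0},
    {"grip": 0.0, "dp": [0, 0.001, -0.06], "twist": 0},
  ],
)

```text
time_s: 3.25
eef_pos: [0.4471, 0.3605, 0.4165]
tcp_rot: [-0.001, 0.718, 0.696, 0.001]
contact_force: [0.7, 0.1, -2.4]
gripper_width: 0.132
```

Run:
```python
from h import *
c=grab('wrist','w3');c2=grab('scene','s3');c3=grab('top','t3')
s=monitor.state();print(s['time_s'],s['eef_pos'],s['tcp_rot'],s['contact_force'],s['moment'])
cv2.imwrite('pics/w3b.png',cv2.resize(c['color'],(800,600),interpolation=cv2.INTER_CUBIC))
cv2.imwrite('pics/s3b.png',cv2.resize(c2['color'][60:260,120:380],None,fx=3,fy=3,interpolation=cv2.INTER_CUBIC))
```

```text
3.4 [0.44728068 0.36024687 0.41294679] [-0.00074029  0.71853707  0.69548731 -0.00115308] [-0.23652297  0.79507502 -1.92423597] [0.04701552 0.04421466 0.01152203]
```

View pics/w3b.png

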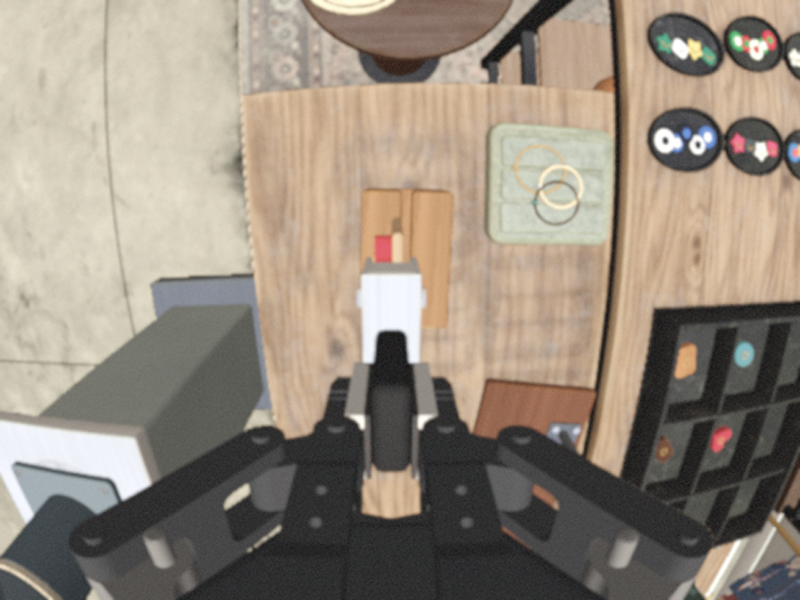

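View pics/s3b.png

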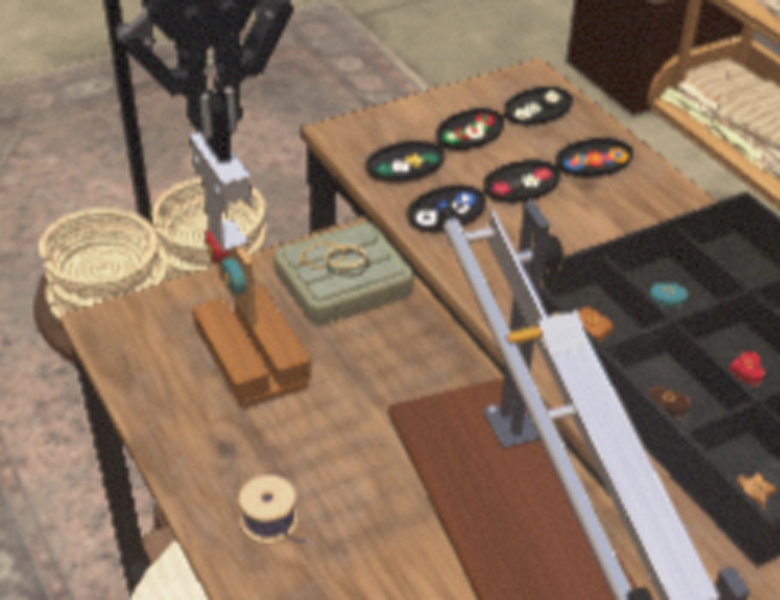

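Run:
```python
from h import *
t=load('top0');s=load('scene0')
T=lambda u,v:((u+.5)/4.4-.5+210,(v+.5)/4.4-.5+95)
S=lambda u,v:((u+.5)/2.75-.5+240,(v+.5)/2.75-.5+115)
for a in (8,11,14):
    sa=np.sin(np.radians(a));ca=np.cos(np.radians(a))
    for nm,c,f,pts in (('top',t,T,[(716,329),(322,226),(86,183)]),('scn',s,S,[(263,440),(141,158),(85,55)])):
        P=[onz(c,*f(*p),.144+q*sa) for p,q in zip(pts,(0,.214,.335))]
        print(a,nm,[np.round(p,4).tolist() for p in P],'len/exp',np.linalg.norm(P[1]-P[0])/.214,np.linalg.norm(P[2]-P[0])/.335)
for u,v in [(48,326),(683,436)]:print('base',onz(t,*T(u,v),.017))
for u,v in [(28,225),(202,583),(338,540)]:print('baseS',onz(s,*S(u,v),.017))
```

```text
8 top [[0.5049, -0.1165, 0.144], [0.5513, 0.0897, 0.1738], [0.5686, 0.2092, 0.1906]] len/exp 0.9973930202975125 1.0003242448144263
8 scn [[0.5087, -0.116, 0.144], [0.5664, 0.1197, 0.1738], [0.5833, 0.2329, 0.1906]] len/exp 1.1425088477320486 1.0741217091084756
11 top [[0.5049, -0.1165, 0.144], [0.5485, 0.0904, 0.1848], [0.564, 0.2083, 0.2079]] len/exp 1.0062464441577588 1.0035513458057235
11 scn [[0.5087, -0.116, 0.144], [0.5589, 0.11, 0.1848], [0.5708, 0.2137, 0.2079]] len/exp 1.0984952531803085 1.0196549024613137
14 top [[0.5049, -0.1165, 0.144], [0.5458, 0.0911, 0.1958], [0.5594, 0.2073, 0.225]] len/exp 1.0176873411553793 1.009537496336533
14 scn [[0.5087, -0.116, 0.144], [0.5515, 0.1003, 0.1958], [0.5583, 0.1948, 0.225]] len/exp 1.058671259694257 0.9701916599724253
base [0.52978815 0.23963597 0.017     ]
base [ 0.46712499 -0.12747288  0.017     ]
baseS [0.53086139 0.22995679 0.017     ]
baseS [ 0.46871239 -0.13269334  0.017     ]
baseS [ 0.57419863 -0.1521547   0.017     ]
```

Call:
jog_arm(
  rows=[
    {"grip": 0.0, "dp": [-0.01, 0.0, -0.02], "twist": 0.02},
    {"grip": 0.0, "dp": [-0.035, 0.005, -0.038], "twist": 0.04},
    {"grip": 0.0, "dp": [-0.07, 0.015, -0.038], "twist": 0.06},
    {"grip": 0.0, "dp": [-0.11, 0.025, -0.038], "twist": 0.08},
    {"grip": 0.0, "dp": [-0.15, 0.035, -0.038], "twist": 0.11},
    {"grip": 0.0, "dp": [-0.18, 0.042, -0.038], "twist": 0.13},
    {"grip": 0.0, "dp": [-0.195, 0.046, -0.038], "twist": 0.137},
    {"grip": 0.0, "dp": [-0.195, 0.046, -0.038], "twist": 0.137},
  ],
)

```text
time_s: 4.2
eef_pos: [0.4874, 0.1618, 0.4503]
tcp_rot: [-0.001, 0.766, 0.643, -0.001]
contact_force: [-0.0, 1.3, -3.1]
gripper_width: 0.137
```

Run:
```python
from h import *
c=grab('wrist','w4');c2=grab('scene','s4');c3=grab('top','t4')
s=monitor.state();print(s['time_s'],s['eef_pos'],s['tcp_rot'],s['contact_force'],s['moment'])
cv2.imwrite('pics/w4b.png',cv2.resize(c['color'],(800,600),interpolation=cv2.INTER_CUBIC))
cv2.imwrite('pics/s4b.png',cv2.resize(c2['color'][60:260,180:380],None,fx=3,fy=3,interpolation=cv2.INTER_CUBIC))
```

```text
4.35 [0.48707479 0.16422882 0.45084143] [-9.27305073e-04  7.64447997e-01  6.44684396e-01 -6.55830382e-04] [ 0.44760215  0.19823007 -1.97443317] [ 0.02078071 -0.02237026  0.0630766 ]
```

View pics/w4b.png

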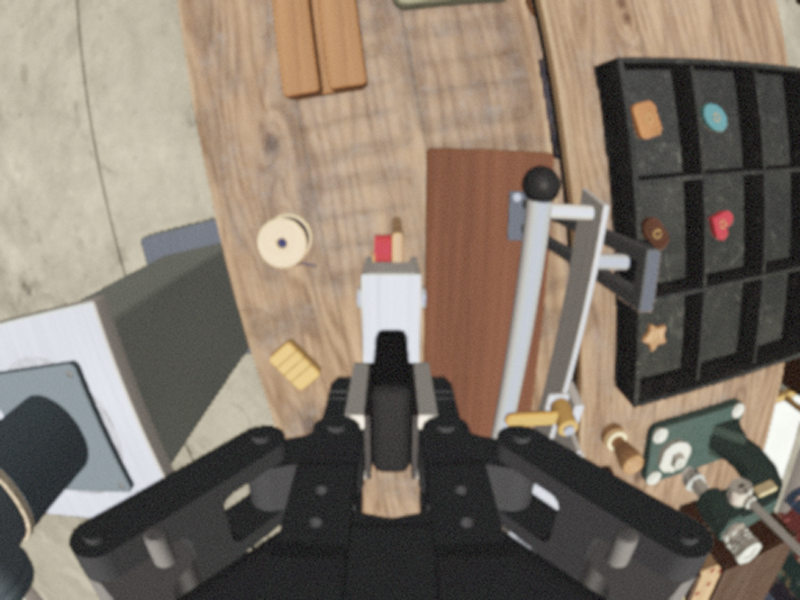

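View pics/s4b.png

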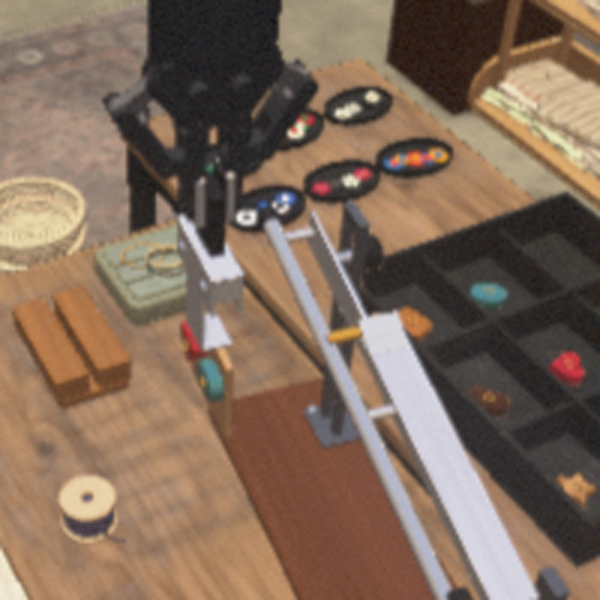

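Run:
```python
from h import *
t=load('top0');w=load('w4');s=load('scene0')
W=lambda u,v:((u+.5)*.64-.5,(v+.5)*.64-.5)
T=lambda u,v:((u+.5)/4.4-.5+210,(v+.5)/4.4-.5+95)
# knob centroids by dark mask
g=w['color'].max(2)[100:135,325:370]; m=(g<70).astype(np.uint8); n,l,st,ce=cv2.connectedComponentsWithStats(m)
for i in range(1,n):
    if st[i,4]>30: print('w',st[i],ce[i]+[325,100])
g=t['color'].max(2)[125:148,216:238]; m=(g<75).astype(np.uint8); n,l,st,ce=cv2.connectedComponentsWithStats(m)
for i in range(1,n):
    if st[i,4]>5: print('t',st[i],ce[i]+[216,125])
k,e=tri([ray(w,*W(541,183),True),ray(t,*T(68,180))]);print('knob',k,e)
# gate tip/pivot
k2,e2=tri([ray(w,*W(510,420),True),ray(t,*T(321,234))]);print('gatetip',k2,e2)
k2,e2=tri([ray(w,*W(586,192),True),ray(t,*T(97,122))]);print('strip end',k2,e2)
# wrist measured base corners z .017
for u,v in [(428,150),(556,154)]:print('base',onz(w,*W(u,v),.017,True))
# rod centre pts from wrist at heights by slope
for a in (11,12.5,14):
    sa=np.sin(np.radians(a))
    for u,v,q in [(538,205,.332),(525,290,.28),(514,380,.23)]:
        print(a,q,onz(w,*W(u,v),.144+q*sa,True))
```

```text
w [ 10   7  23  21 361] [345.4598338  117.39889197]
t [ 0  0 13  1 13] [222. 125.]
t [ 6  7  7  7 39] [225.05128205 135.        ]
knob [0.56201216 0.21638656 0.22440977] [np.float64(0.001028530528347684), np.float64(0.001028530528347398)]
gatetip [0.54005786 0.09223342 0.20880868] [np.float64(0.0014911149619869506), np.float64(0.0014911149619872767)]
strip end [0.60300479 0.20430644 0.18028098] [np.float64(0.0004987865984315858), np.float64(0.0004987865984320167)]
base [0.53262597 0.2370525  0.017     ]
base [0.64605424 0.2189306  0.017     ]
11 0.332 [0.56566296 0.20461331 0.20734859]
11 0.28 [0.55739083 0.16061575 0.19742652]
11 0.23 [0.54951954 0.10445658 0.18788607]
12.5 0.332 [0.56309499 0.20592245 0.21585795]
12.5 0.28 [0.55558927 0.16309277 0.20460309]
12.5 0.23 [0.54830106 0.10783722 0.19378111]
14 0.332 [0.56054189 0.20722401 0.22431807]
14 0.28 [0.55379814 0.16555545 0.21173813]
14 0.23 [0.54708964 0.11119829 0.19964204]
```

Call:
jog_arm(
  rows=[
    {"grip": 0.0, "dp": [0, 0.0, -0.003], "twist": 0},
    {"grip": 0.0, "dp": [0, 0.01, -0.003], "twist": 0},
    {"grip": 0.0, "dp": [0, 0.02, -0.003], "twist": 0},
    {"grip": 0.0, "dp": [0, 0.03, -0.003], "twist": 0},
    {"grip": 0.0, "dp": [0, 0.035, -0.003], "twist": 0},
    {"grip": 0.0, "dp": [0, 0.035, -0.003], "twist": 0},
  ],
)

```text
time_s: 4.95
eef_pos: [0.5229, 0.1577, 0.4541]
tcp_rot: [-0.0, 0.765, 0.644, -0.0]
contact_force: [0.4, -0.7, -1.8]
gripper_width: 0.132
```

Run:
```python
from h import *
c=grab('wrist','w5');c2=grab('scene','s5')
s=monitor.state();print(s['time_s'],s['eef_pos'],s['tcp_rot'],s['contact_force'],s['moment'])
cv2.imwrite('pics/w5b.png',cv2.resize(c['color'],(800,600),interpolation=cv2.INTER_CUBIC))
cv2.imwrite('pics/s5b.png',cv2.resize(c2['color'][100:220,210:330],None,fx=5,fy=5,interpolation=cv2.INTER_CUBIC))
```

```text
5.05 [0.52206734 0.15782605 0.45447597] [-2.79942869e-04  7.64661771e-01  6.44431669e-01 -3.48304238e-04] [-0.100635   -0.42700575 -2.69943838] [-0.02592689 -0.02880354 -0.00628215]
```

View pics/w5b.png

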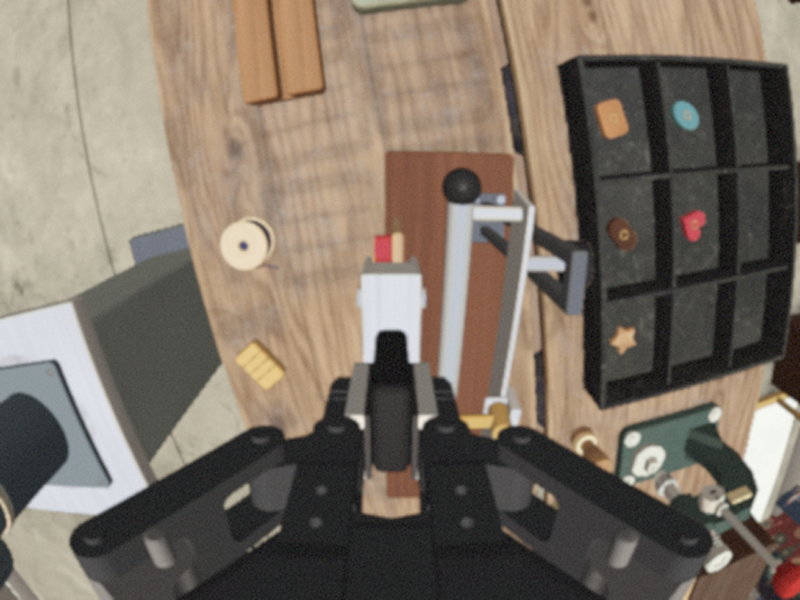

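View pics/s5b.png

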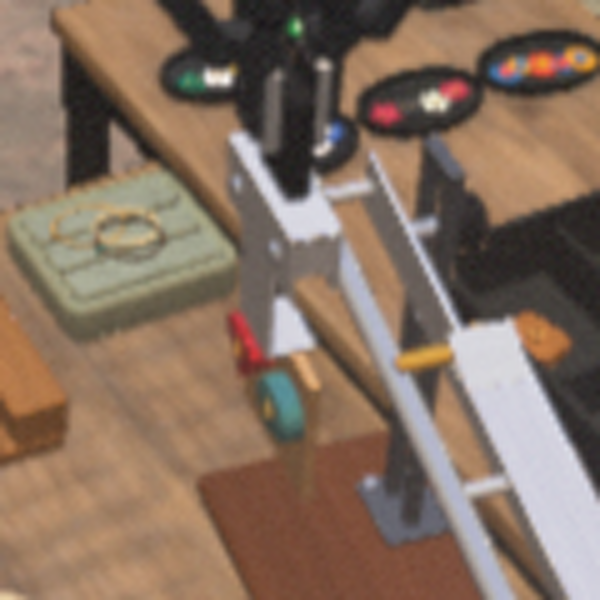

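Run:
```python
from h import *
w4=load('w4');w5=load('w5');t=load('top0')
def kn(w,x0,x1):
    g=w['color'].max(2)[100:135,x0:x1]; m=(g<60).astype(np.uint8); n,l,st,ce=cv2.connectedComponentsWithStats(m)
    i=1+np.argmax(st[1:,4]); print(st[i]); return ce[i]+[x0,100]
a=kn(w4,333,362);b=kn(w5,280,312);print(a,b)
k,e=tri([ray(w4,*a,True),ray(w5,*b,True)]);print('knob w4w5',k,e)
k,e=tri([ray(w4,*a,True),ray(w5,*b,True),ray(t,225.05,135)]);print('3',k,e)
k,e=tri([ray(w5,*b,True),ray(t,225.05,135)]);print('w5,top',k,e)
W=lambda u,v:((u+.5)*.64-.5,(v+.5)*.64-.5)
x=np.array([.9863,-.165,0]);y=np.array([.165,.9863,0])
for u,v,q in [(460,205,.332),(456,270,.292),(451,360,.24)]:
    for sl in (12,13.5):
        P=onz(w5,*W(u,v),.144+q*np.sin(np.radians(sl)),True);print(sl,P,x@P,y@P)
```

```text
[  2   7  23  21 305]
[  4   8  23  22 340]
[345.13770492 117.52131148] [294.86176471 119.06176471]
knob w4w5 [0.56588836 0.21486736 0.21298358] [np.float64(0.00019798813946875926), np.float64(0.0001979881394687443)]
3 [0.56425864 0.21581083 0.21889502] [np.float64(0.00021704939337126506), np.float64(0.000998247883364578), np.float64(0.0009449044887915885)]
w5,top [0.56426516 0.21587463 0.2193259 ] [np.float64(0.0009649335724744625), np.float64(0.0009649335724744361)]
12 [0.56415328 0.20625337 0.21302668] 0.5223925749290814 0.2965129865630583
13.5 [0.56305768 0.20733718 0.22150386] 0.5211331578817705 0.29740117333023025
12 [0.55890752 0.17398387 0.20471021] 0.5225431442473036 0.26382003441414403
13.5 [0.55815954 0.17600166 0.21216605] 0.5214724764786606 0.26568676024127147
12 [0.55098523 0.12127743 0.19389881] 0.5234259585336876 0.21052849388547754
13.5 [0.55061109 0.12426587 0.20002689] 0.5225638504851653 0.21341425853195384
```

Call:
jog_arm(
  rows=[
    {"grip": 0.0, "dp": [0, 0.008, 0], "twist": 0},
    {"grip": 0.0, "dp": [0, 0.016, 0], "twist": 0},
    {"grip": 0.0, "dp": [0, 0.022, 0], "twist": 0},
    {"grip": 0.0, "dp": [0, 0.026, 0], "twist": 0},
    {"grip": 0.0, "dp": [0, 0.028, 0], "twist": 0},
    {"grip": 0.0, "dp": [0, 0.028, 0], "twist": 0},
    {"grip": 0.0, "dp": [0, 0.028, 0], "twist": 0},
  ],
)

```text
time_s: 5.75
eef_pos: [0.5494, 0.1532, 0.4548]
tcp_rot: [-0.0, 0.765, 0.645, -0.0]
contact_force: [-0.6, 0.1, -2.4]
gripper_width: 0.13
```

Run:
```python
from h import *
c=grab('wrist','w6');c2=grab('scene','s6')
s=monitor.state();print(s['time_s'],s['eef_pos'],s['tcp_rot'],s['contact_force'],s['moment'])
cv2.imwrite('pics/w6b.png',cv2.resize(c['color'],(800,600),interpolation=cv2.INTER_CUBIC))
cv2.imwrite('pics/s6b.png',cv2.resize(c2['color'][100:220,210:330],None,fx=5,fy=5,interpolation=cv2.INTER_CUBIC))
```

```text
5.85 [0.54931253 0.15323171 0.45481515] [-3.96585337e-05  7.64539603e-01  6.44576756e-01  1.01921150e-07] [-0.04091094 -0.76166543 -2.87426171] [-0.00611304 -0.00902611  0.03136411]
```

View pics/w6b.png

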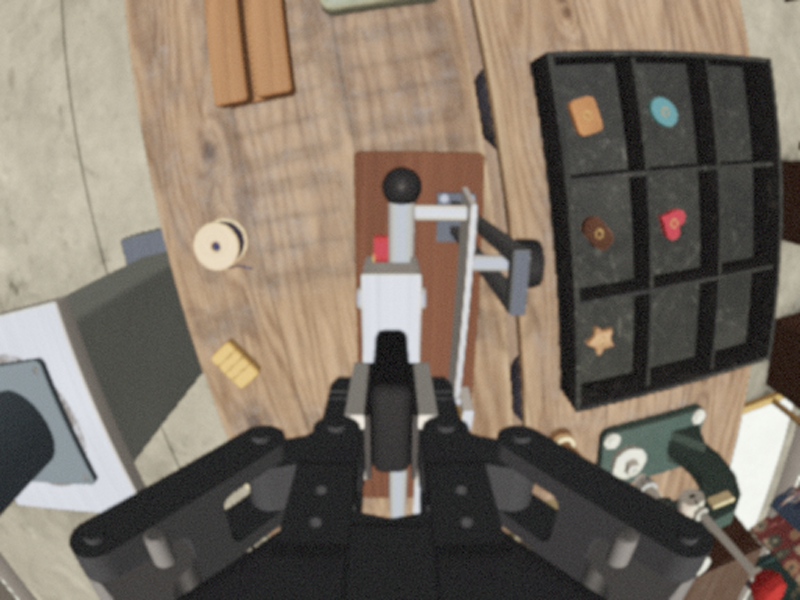

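View pics/s6b.png

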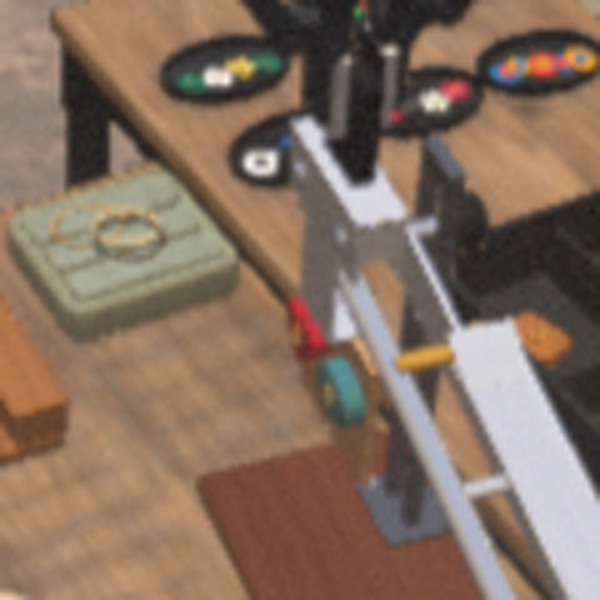

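Call:
jog_arm(
  rows=[
    {"grip": 0.0, "dp": [0, 0.001, 0], "twist": 0},
    {"grip": 0.0, "dp": [0, 0.002, 0], "twist": 0},
    {"grip": 0.0, "dp": [0, 0.003, 0], "twist": 0},
    {"grip": 0.0, "dp": [0, 0.004, 0], "twist": 0},
    {"grip": 0.0, "dp": [0, 0.004, 0], "twist": 0},
  ],
)

```text
time_s: 6.35
eef_pos: [0.5536, 0.1524, 0.4546]
tcp_rot: [-0.0, 0.765, 0.644, -0.0]
contact_force: [-0.2, 0.8, -2.0]
gripper_width: 0.129
```

Call:
jog_arm(
  rows=[
    {"grip": 0.0, "dp": [0, 0.001, 0], "twist": 0},
    {"grip": 0.0, "dp": [0, 0.001, 0], "twist": 0},
  ],
)

```text
time_s: 6.55
eef_pos: [0.5545, 0.1523, 0.4547]
tcp_rot: [0.0, 0.765, 0.645, -0.0]
contact_force: [-0.6, -1.3, -2.8]
gripper_width: 0.133
```

Call:
jog_arm(
  rows=[
    {"grip": 0.0, "dp": [0, 0.001, 0], "twist": 0},
    {"grip": 0.0, "dp": [0, 0.001, 0], "twist": 0},
  ],
)

```text
time_s: 6.75
eef_pos: [0.5555, 0.1521, 0.4547]
tcp_rot: [0.0, 0.765, 0.645, 0.0]
contact_force: [0.4, -0.9, -3.4]
gripper_width: 0.134
```

Call:
jog_arm(
  rows=[
    {"grip": 0.0, "dp": [0, 0.001, 0], "twist": 0},
    {"grip": 0.0, "dp": [0, 0.001, 0], "twist": 0},
  ],
)

```text
time_s: 6.95
eef_pos: [0.5563, 0.152, 0.4547]
tcp_rot: [-0.0, 0.765, 0.645, -0.0]
contact_force: [-0.1, -0.4, -2.1]
gripper_width: 0.136
```

Call:
jog_arm(
  rows=[
    {"grip": 0.0, "dp": [0, 0.001, 0], "twist": 0},
    {"grip": 0.0, "dp": [0, 0.001, 0], "twist": 0},
  ],
)

```text
time_s: 7.15
eef_pos: [0.5569, 0.1519, 0.4546]
tcp_rot: [-0.001, 0.765, 0.645, -0.001]
contact_force: [-3.2, 0.1, -0.9]
gripper_width: 0.131
```

Run:
```python
from h import *
c=grab('wrist','w7');c2=grab('scene','s7')
s=monitor.state();print(s['time_s'],s['eef_pos'],s['tcp_rot'],s['contact_force'],s['moment'])
cv2.imwrite('pics/w7b.png',cv2.resize(c['color'][110:330,200:310],None,fx=2.7,fy=2.7,interpolation=cv2.INTER_CUBIC))
cv2.imwrite('pics/s7b.png',cv2.resize(c2['color'][100:220,210:330],None,fx=5,fy=5,interpolation=cv2.INTER_CUBIC))
```

```text
7.25 [0.55690562 0.1519352  0.45462513] [-6.50881573e-04  7.64510752e-01  6.44610403e-01 -5.61106789e-04] [-2.69766475  0.37993864 -1.49311098] [0.15600397 0.99555171 0.07175183]
```

View pics/w7b.png

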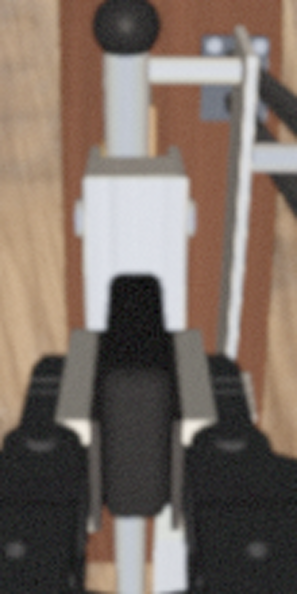

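View pics/s7b.png

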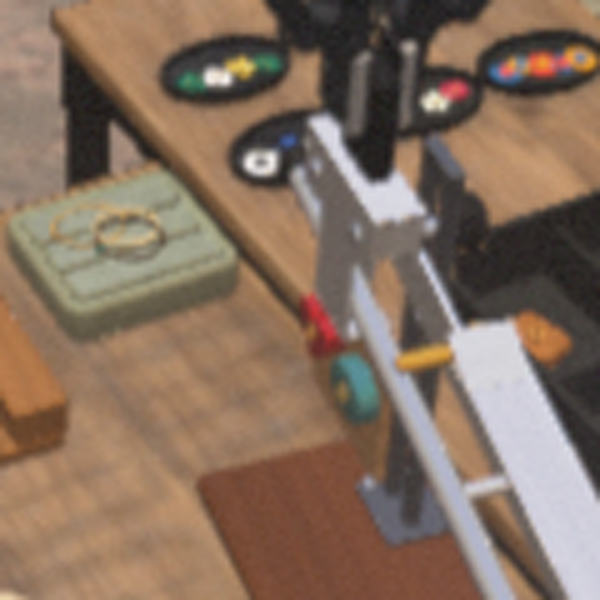

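Call:
jog_arm(
  rows=[
    {"grip": 0.0, "dp": [0, -0.0027, 0], "twist": -0.01},
    {"grip": 0.0, "dp": [0, -0.0027, 0.003], "twist": -0.01},
    {"grip": 0.0, "dp": [0, -0.0027, 0.006], "twist": -0.01},
    {"grip": 0.0, "dp": [0, -0.0027, 0.008], "twist": -0.01},
    {"grip": 0.0, "dp": [0, -0.0027, 0.01], "twist": -0.01},
    {"grip": 0.0, "dp": [0, -0.0027, 0.01], "twist": -0.01},
  ],
)

```text
time_s: 7.85
eef_pos: [0.5548, 0.1522, 0.4441]
tcp_rot: [-0.0, 0.761, 0.648, -0.0]
contact_force: [0.2, 0.8, -2.2]
gripper_width: 0.131
```

Call:
jog_arm(
  rows=[
    {"grip": 0.0, "dp": [0, 0, 0.001], "twist": 0},
    {"grip": 0.0, "dp": [0, 0, 0.002], "twist": 0},
    {"grip": 0.0, "dp": [0, 0, 0.002], "twist": 0},
  ],
)

```text
time_s: 8.15
eef_pos: [0.5547, 0.1523, 0.4426]
tcp_rot: [-0.0, 0.761, 0.648, -0.0]
contact_force: [0.1, 0.0, -2.6]
gripper_width: 0.136
```

Call:
jog_arm(
  rows=[
    {"grip": 0.0, "dp": [0, 0, 0.001], "twist": 0},
    {"grip": 0.0, "dp": [0, 0, 0.002], "twist": 0},
    {"grip": 0.0, "dp": [0, 0, 0.002], "twist": 0},
  ],
)

```text
time_s: 8.45
eef_pos: [0.5547, 0.1523, 0.4405]
tcp_rot: [-0.0, 0.761, 0.648, -0.0]
contact_force: [0.9, -0.3, -3.1]
gripper_width: 0.135
```

Call:
jog_arm(
  rows=[
    {"grip": 0.0, "dp": [0, 0, 0.001], "twist": 0},
    {"grip": 0.0, "dp": [0, 0, 0.002], "twist": 0},
    {"grip": 0.0, "dp": [0, 0, 0.002], "twist": 0},
  ],
)

```text
time_s: 8.75
eef_pos: [0.5547, 0.1523, 0.4385]
tcp_rot: [-0.0, 0.761, 0.648, -0.0]
contact_force: [0.7, -0.0, -2.4]
gripper_width: 0.133
```

Call:
jog_arm(
  rows=[
    {"grip": 0.0, "dp": [0, 0, 0.001], "twist": 0},
    {"grip": 0.0, "dp": [0, 0, 0.002], "twist": 0},
    {"grip": 0.0, "dp": [0, 0, 0.002], "twist": 0},
  ],
)

```text
time_s: 9.05
eef_pos: [0.5547, 0.1523, 0.4365]
tcp_rot: [-0.0, 0.761, 0.648, -0.0]
contact_force: [-0.0, -0.3, -3.1]
gripper_width: 0.136
```

Call:
jog_arm(
  rows=[
    {"grip": 0.0, "dp": [0, 0, 0.001], "twist": 0},
    {"grip": 0.0, "dp": [0, 0, 0.001], "twist": 0},
  ],
)

```text
time_s: 9.25
eef_pos: [0.5547, 0.1522, 0.4356]
tcp_rot: [-0.0, 0.761, 0.648, -0.0]
contact_force: [0.5, 0.3, -2.3]
gripper_width: 0.139
```

Call:
jog_arm(
  force=20,
  rows=[
    {"grip": 0.0, "dp": [0, 0, 0.001], "twist": 0},
    {"grip": 0.0, "dp": [0, 0, 0.001], "twist": 0},
  ],
)

```text
time_s: 9.45
eef_pos: [0.5547, 0.1523, 0.4345]
tcp_rot: [-0.0, 0.761, 0.648, -0.0]
contact_force: [0.2, 0.5, -3.0]
gripper_width: 0.13
```

Call:
jog_arm(
  rows=[
    {"grip": 0.0, "dp": [0, 0, 0.001], "twist": 0},
    {"grip": 0.0, "dp": [0, 0, 0.001], "twist": 0},
  ],
)

```text
time_s: 9.65
eef_pos: [0.5547, 0.1523, 0.4335]
tcp_rot: [-0.0, 0.761, 0.648, -0.0]
contact_force: [-0.3, -0.3, -2.8]
gripper_width: 0.14
```

Call:
jog_arm(
  rows=[
    {"grip": 0.0, "dp": [0, 0, 0.001], "twist": 0},
    {"grip": 0.0, "dp": [0, 0, 0.001], "twist": 0},
  ],
)

```text
time_s: 9.85
eef_pos: [0.5547, 0.1523, 0.4325]
tcp_rot: [-0.0, 0.761, 0.648, -0.0]
contact_force: [-0.8, 0.6, -2.6]
gripper_width: 0.134
```

Call:
jog_arm(
  rows=[
    {"grip": 0.0, "dp": [0, 0, 0.001], "twist": 0},
    {"grip": 0.0, "dp": [0, 0, 0.001], "twist": 0},
  ],
)

```text
time_s: 10.05
eef_pos: [0.5547, 0.1523, 0.4315]
tcp_rot: [-0.0, 0.761, 0.648, -0.0]
contact_force: [-0.4, 0.7, -3.7]
gripper_width: 0.134
```

Call:
jog_arm(
  rows=[
    {"grip": 0.0, "dp": [0, 0, 0.001], "twist": 0},
    {"grip": 0.0, "dp": [0, 0, 0.001], "twist": 0},
  ],
)

```text
time_s: 10.25
eef_pos: [0.5547, 0.1522, 0.4308]
tcp_rot: [0.0, 0.761, 0.648, 0.0]
contact_force: [0.4, -0.0, -1.6]
gripper_width: 0.134
```

Call:
jog_arm(
  rows=[
    {"grip": 0.0, "dp": [0, 0, 0.001], "twist": 0},
    {"grip": 0.0, "dp": [0, 0, 0.001], "twist": 0},
  ],
)

```text
time_s: 10.45
eef_pos: [0.5546, 0.1522, 0.4305]
tcp_rot: [0.0, 0.761, 0.648, 0.0]
contact_force: [-0.9, -0.6, 1.3]
gripper_width: 0.136
```

Run:
```python
from h import *
c=grab('wrist','w8');c2=grab('scene','s8')
s=monitor.state();print(s['time_s'],s['eef_pos'],s['tcp_rot'],s['contact_force'],s['moment'])
cv2.imwrite('pics/w8b.png',cv2.resize(c['color'][110:330,200:310],None,fx=2.7,fy=2.7,interpolation=cv2.INTER_CUBIC))
cv2.imwrite('pics/s8b.png',cv2.resize(c2['color'][100:220,210:330],None,fx=5,fy=5,interpolation=cv2.INTER_CUBIC))
```

```text
10.55 [0.55465013 0.15218578 0.43046617] [3.54631541e-04 7.61363246e-01 6.48325337e-01 3.73239944e-04] [-1.54656635 -0.08220452  1.78576845] [-0.06351777  0.17673224  0.01293736]
```

View pics/w8b.png

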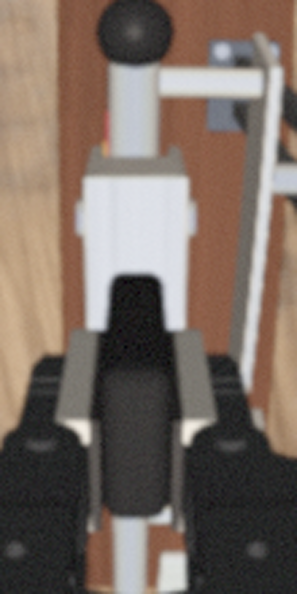

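View pics/s8b.png

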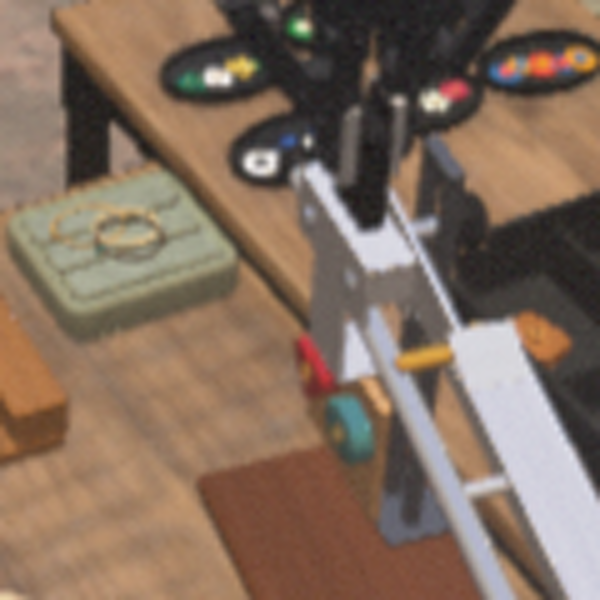

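Call:
jog_arm(
  rows=[
    {"grip": 0.0, "dp": [0, 0, 0.001], "twist": 0},
    {"grip": 0.0, "dp": [0, 0, 0.001], "twist": 0},
  ],
)

```text
time_s: 10.75
eef_pos: [0.5545, 0.1522, 0.4303]
tcp_rot: [0.001, 0.761, 0.648, 0.001]
contact_force: [-0.9, -1.3, 5.3]
gripper_width: 0.136
```

Call:
jog_arm(
  rows=[
    {"grip": 0.0, "dp": [0, 0, 0.001], "twist": 0},
    {"grip": 0.0, "dp": [0, 0, 0.001], "twist": 0},
  ],
)

```text
time_s: 10.95
eef_pos: [0.5543, 0.1521, 0.4303]
tcp_rot: [0.001, 0.761, 0.648, 0.001]
contact_force: [-2.5, -0.9, 6.8]
gripper_width: 0.133
```

Call:
jog_arm(
  rows=[
    {"grip": 0.0, "dp": [0, 0, 0.001], "twist": 0},
    {"grip": 0.0, "dp": [0, 0, 0.001], "twist": 0},
  ],
)

```text
time_s: 11.15
eef_pos: [0.5542, 0.1521, 0.4301]
tcp_rot: [0.001, 0.761, 0.648, 0.002]
contact_force: [-3.7, -1.2, 9.3]
gripper_width: 0.133
```

Call:
jog_arm(
  rows=[
    {"grip": 0.0, "dp": [0, 0, -0.0025], "twist": 0},
    {"grip": 0.0, "dp": [0, 0, -0.0025], "twist": 0},
    {"grip": 0.0, "dp": [-0.004, 0, -0.0017], "twist": 0},
    {"grip": 0.0, "dp": [-0.008, 0, -0.0008], "twist": 0},
    {"grip": 0.0, "dp": [-0.012, 0, 0], "twist": 0},
    {"grip": 0.0, "dp": [-0.014, 0, 0.0005], "twist": 0},
    {"grip": 0.0, "dp": [-0.014, 0, 0.0005], "twist": 0},
  ],
)

```text
time_s: 11.85
eef_pos: [0.5525, 0.138, 0.4272]
tcp_rot: [0.001, 0.761, 0.648, 0.0]
contact_force: [-1.5, -1.8, 5.3]
gripper_width: 0.131
```

Call:
jog_arm(
  rows=[
    {"grip": 0.0, "dp": [0, 0, -0.0012], "twist": 0},
    {"grip": 0.1, "dp": [0, 0, -0.0012], "twist": 0},
    {"grip": 0.1, "dp": [0, 0, -0.0012], "twist": 0},
  ],
)

```text
time_s: 12.15
eef_pos: [0.5527, 0.1384, 0.4274]
tcp_rot: [0.0, 0.761, 0.648, 0.0]
contact_force: [0.3, -1.6, 2.5]
gripper_width: 0.132
```

Call:
jog_arm(
  rows=[
    {"grip": 0.12, "dp": [0, 0, 0], "twist": 0},
    {"grip": 0.12, "dp": [0, 0, 0], "twist": 0},
  ],
)

```text
time_s: 12.35
eef_pos: [0.5527, 0.1384, 0.4274]
tcp_rot: [0.0, 0.761, 0.648, 0.0]
contact_force: [0.7, -1.6, 4.1]
gripper_width: 0.139
```

Call:
jog_arm(
  rows=[
    {"grip": 0.13, "dp": [0, 0, 0], "twist": 0},
    {"grip": 0.13, "dp": [0, 0, 0], "twist": 0},
  ],
)

```text
time_s: 12.55
eef_pos: [0.5527, 0.1384, 0.4274]
tcp_rot: [0.0, 0.761, 0.648, 0.0]
contact_force: [0.7, -1.2, 2.3]
gripper_width: 0.132
```

Call:
jog_arm(
  rows=[
    {"grip": 0.134, "dp": [0, 0, 0], "twist": 0},
    {"grip": 0.134, "dp": [0, 0, 0], "twist": 0},
  ],
)

```text
time_s: 12.75
eef_pos: [0.5526, 0.1384, 0.4274]
tcp_rot: [0.0, 0.761, 0.648, 0.0]
contact_force: [1.6, -1.2, 2.6]
gripper_width: 0.138
```

Call:
jog_arm(
  rows=[
    {"grip": 0.138, "dp": [0, 0, 0], "twist": 0},
    {"grip": 0.138, "dp": [0, 0, 0], "twist": 0},
  ],
)

```text
time_s: 12.95
eef_pos: [0.5526, 0.1384, 0.4274]
tcp_rot: [0.0, 0.761, 0.648, 0.0]
contact_force: [1.4, -1.4, 2.0]
gripper_width: 0.137
```

Call:
jog_arm(
  rows=[
    {"grip": 0.141, "dp": [0, 0, 0], "twist": 0},
    {"grip": 0.141, "dp": [0, 0, 0], "twist": 0},
  ],
)

```text
time_s: 13.15
eef_pos: [0.5525, 0.1385, 0.4273]
tcp_rot: [-0.0, 0.761, 0.648, -0.0]
contact_force: [1.1, -1.1, 1.6]
gripper_width: 0.138
```

Run:
```python
from h import *
c=grab('wrist','w9');c2=grab('scene','s9')
s=monitor.state();print(s['time_s'],s['eef_pos'],s['tcp_rot'],s['contact_force'],s['moment'])
cv2.imwrite('pics/w9b.png',cv2.resize(c['color'][110:330,200:310],None,fx=2.7,fy=2.7,interpolation=cv2.INTER_CUBIC))
cv2.imwrite('pics/s9b.png',cv2.resize(c2['color'][100:220,210:330],None,fx=5,fy=5,interpolation=cv2.INTER_CUBIC))
```

```text
13.25 [0.55248985 0.13848956 0.42732943] [-8.37604039e-05  7.61353240e-01  6.48337286e-01 -2.72833398e-05] [ 1.26508441 -1.35018273  1.66968866] [-0.22841178 -0.34425052 -0.02641157]
```

View pics/w9b.png

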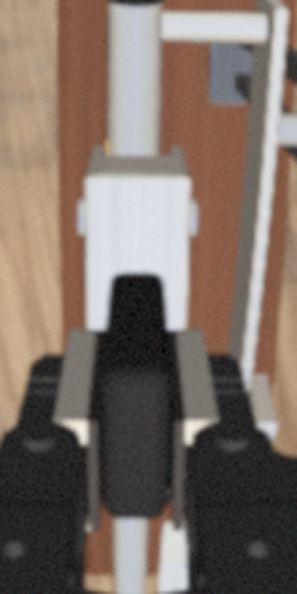

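View pics/s9b.png

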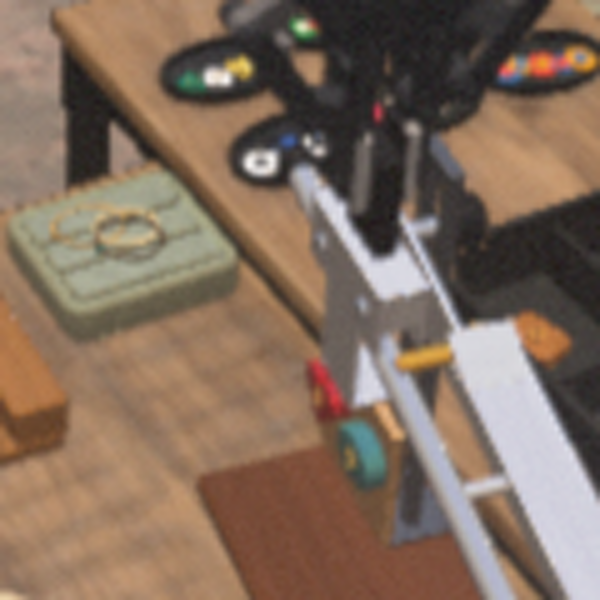

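Call:
jog_arm(
  rows=[
    {"grip": 0.145, "dp": [0, 0, 0], "twist": 0},
    {"grip": 0.145, "dp": [0, 0, 0], "twist": 0},
  ],
)

```text
time_s: 13.45
eef_pos: [0.5522, 0.1388, 0.4267]
tcp_rot: [-0.001, 0.761, 0.649, -0.001]
contact_force: [1.1, 0.7, -0.4]
gripper_width: 0.147
```

Call:
jog_arm(
  rows=[
    {"grip": 0.149, "dp": [0, 0, 0], "twist": 0},
    {"grip": 0.149, "dp": [0, 0, 0], "twist": 0},
  ],
)

```text
time_s: 13.65
eef_pos: [0.5523, 0.1386, 0.427]
tcp_rot: [-0.0, 0.761, 0.648, -0.0]
contact_force: [-0.2, 0.4, -0.2]
gripper_width: 0.148
```

Call:
jog_arm(
  rows=[
    {"grip": 0.153, "dp": [0, 0, 0], "twist": 0},
    {"grip": 0.153, "dp": [0, 0, 0], "twist": 0},
  ],
)

```text
time_s: 13.85
eef_pos: [0.5525, 0.1385, 0.4273]
tcp_rot: [-0.0, 0.761, 0.648, -0.0]
contact_force: [-0.5, -0.2, 0.2]
gripper_width: 0.15
```

Run:
```python
from h import *
c=grab('wrist','w10');c2=grab('scene','s10')
s=monitor.state();print(s['time_s'],s['eef_pos'],s['tcp_rot'],s['contact_force'],s['moment'])
cv2.imwrite('pics/w10b.png',cv2.resize(c['color'][110:330,200:310],None,fx=2.7,fy=2.7,interpolation=cv2.INTER_CUBIC))
cv2.imwrite('pics/s10b.png',cv2.resize(c2['color'][100:220,210:330],None,fx=5,fy=5,interpolation=cv2.INTER_CUBIC))
```

```text
13.95 [0.55248246 0.13845349 0.4274082 ] [-4.67848183e-05  7.61354605e-01  6.48335687e-01 -2.93764924e-06] [0.05419514 0.58584706 0.08713062] [-0.02086106 -0.00792216  0.05773226]
```

View pics/w10b.png

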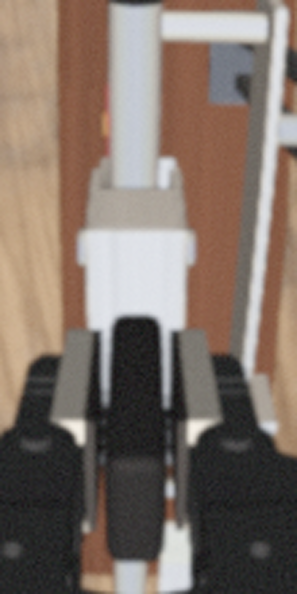

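View pics/s10b.png

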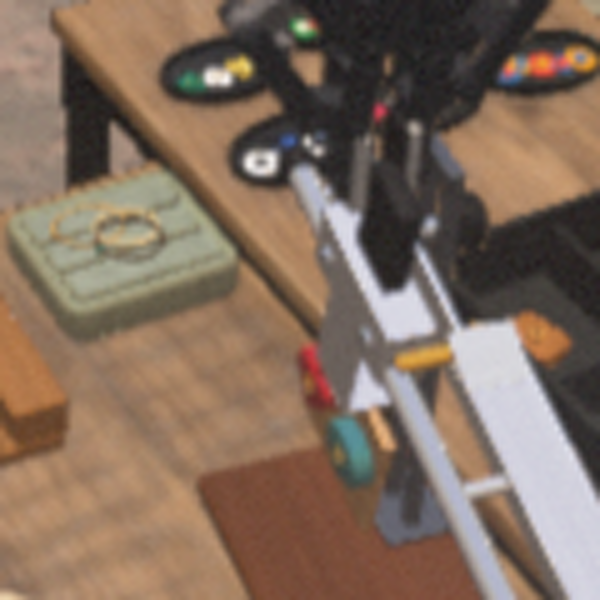

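Run:
```python
from h import *
y=np.array([.16,.987,0]);x=np.array([.987,-.16,0])
for tag,rows in (('w9',[(136,368,.281),(136,517,.281),(136,177,.233)]),('w10',[(136,458,.279),(136,560,.2725),(136,230,.237)])):
    w=load(tag);s=w['extrinsics']
    for u,v,z in rows:
        P=onz(w,(u+.5)/2.7-.5+200,(v+.5)/2.7-.5+110,z,True);print(tag,v,P,y@P,x@P)
print(y@[.5525,.1385,0],x@[.5525,.1385,0])
```

```text
w9 368 [0.55597763 0.15299648 0.281     ] 0.2399639472144567 0.5242704809316956
w9 517 [0.55105433 0.12235621 0.281     ] 0.20893426939082496 0.5243136275221072
w9 177 [0.559076   0.17222057 0.233     ] 0.2594338588763611 0.5242527190247381
w10 458 [0.55287933 0.13405085 0.279     ] 0.22076888323727778 0.5242437586625557
w10 560 [0.54810245 0.10430895 0.2725    ] 0.19064932533401202 0.5242876838759302
w10 230 [0.5573633  0.16194038 0.237     ] 0.2490132817036675 0.5242071215146951
0.2250995 0.5231575
```

Call:
jog_arm(
  force=35,
  rows=[
    {"grip": 0.3, "dp": [0, 0.0005, 0], "twist": 0},
    {"grip": 0.3, "dp": [-0.006, 0.0005, 0.0], "twist": 0},
    {"grip": 0.3, "dp": [-0.012, 0.0005, 0.003], "twist": 0},
    {"grip": 0.3, "dp": [-0.017, 0.0005, 0.006], "twist": 0},
    {"grip": 0.3, "dp": [-0.017, 0.0005, 0.0072], "twist": 0},
    {"grip": 0.3, "dp": [-0.017, 0.0005, 0.0072], "twist": 0},
  ],
)

```text
time_s: 14.55
eef_pos: [0.5502, 0.1213, 0.4198]
tcp_rot: [-0.0, 0.762, 0.648, -0.0]
contact_force: [-0.6, -0.6, -0.4]
gripper_width: 0.299
```

Run:
```python
from h import *
c=grab('wrist','w11');c2=grab('scene','s11')
s=monitor.state();print(s['time_s'],s['eef_pos'],s['tcp_rot'],s['contact_force'],s['moment'],s['gripper_width'])
cv2.imwrite('pics/w11b.png',cv2.resize(c['color'][110:330,200:310],None,fx=2.7,fy=2.7,interpolation=cv2.INTER_CUBIC))
cv2.imwrite('pics/s11b.png',cv2.resize(c2['color'][100:220,210:330],None,fx=5,fy=5,interpolation=cv2.INTER_CUBIC))
```

```text
14.65 [0.55024547 0.12155611 0.4201223 ] [-9.04940816e-05  7.61387895e-01  6.48296587e-01 -9.48566042e-06] [-0.13636304  0.53571933  0.76200799] [-0.00126988 -0.01617361 -0.03509667] 0.3013379329937167
```

View pics/w11b.png

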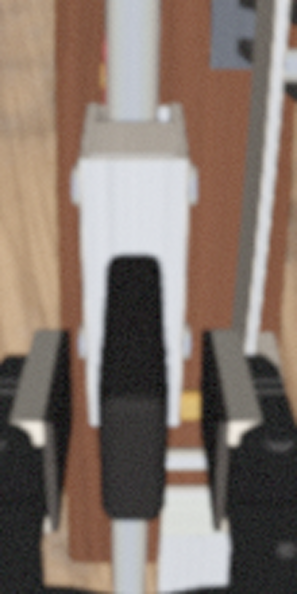

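View pics/s11b.png

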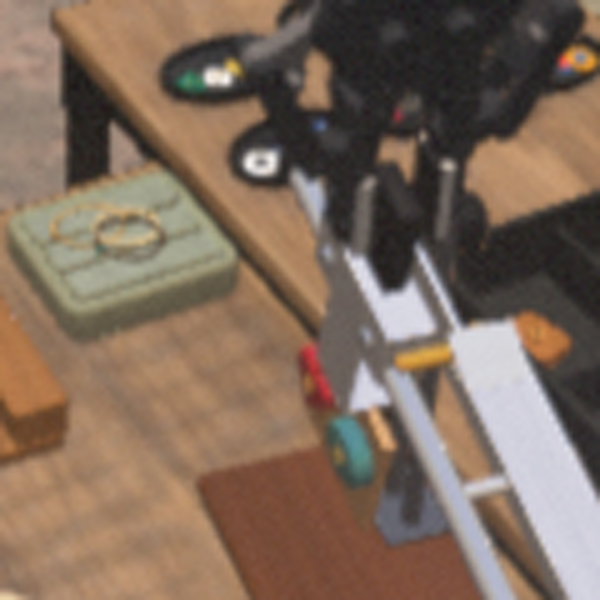

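Call:
jog_arm(
  force=35,
  rows=[
    {"grip": 0.15, "dp": [0, 0, 0], "twist": 0},
    {"grip": 0.0, "dp": [0, 0, 0], "twist": 0},
    {"grip": 0.0, "dp": [0, 0, 0], "twist": 0},
    {"grip": 0.0, "dp": [0, 0, 0], "twist": 0},
    {"grip": 0.0, "dp": [0, 0, 0], "twist": 0},
  ],
)

```text
time_s: 15.15
eef_pos: [0.5503, 0.1217, 0.4204]
tcp_rot: [0.0, 0.761, 0.648, 0.0]
contact_force: [-0.6, 0.1, 0.4]
gripper_width: 0.133
```

Call:
jog_arm(
  rows=[
    {"grip": 0.0, "dp": [0, 0, 0.001], "twist": 0},
    {"grip": 0.0, "dp": [0, 0, 0.001], "twist": 0},
  ],
)

```text
time_s: 15.35
eef_pos: [0.5502, 0.1216, 0.4202]
tcp_rot: [0.0, 0.761, 0.648, 0.001]
contact_force: [-1.8, -0.0, 5.1]
gripper_width: 0.135
```

Call:
jog_arm(
  rows=[
    {"grip": 0.0, "dp": [-0.002, 0, 0.0003], "twist": 0},
    {"grip": 0.0, "dp": [-0.004, 0, 0.0007], "twist": 0},
    {"grip": 0.0, "dp": [-0.006, 0, 0.0011], "twist": 0},
    {"grip": 0.0, "dp": [-0.008, 0, 0.0015], "twist": 0},
    {"grip": 0.0, "dp": [-0.008, 0, 0.0015], "twist": 0},
  ],
)

```text
time_s: 15.85
eef_pos: [0.5489, 0.1141, 0.4187]
tcp_rot: [-0.0, 0.761, 0.648, 0.001]
contact_force: [-0.6, 1.9, 5.8]
gripper_width: 0.132
```

Call:
jog_arm(
  rows=[
    {"grip": 0.0, "dp": [-0.003, 0, 0.0004], "twist": 0},
    {"grip": 0.0, "dp": [-0.006, 0, 0.001], "twist": 0},
    {"grip": 0.0, "dp": [-0.009, 0, 0.0016], "twist": 0},
    {"grip": 0.0, "dp": [-0.012, 0, 0.0022], "twist": 0},
    {"grip": 0.0, "dp": [-0.012, 0, 0.0022], "twist": 0},
  ],
)

```text
time_s: 16.35
eef_pos: [0.5469, 0.1014, 0.4158]
tcp_rot: [0.0, 0.762, 0.648, -0.0]
contact_force: [-1.3, 0.5, 5.1]
gripper_width: 0.134
```

Call:
jog_arm(
  rows=[
    {"grip": 0.0, "dp": [-0.003, 0, 0.0006], "twist": 0},
    {"grip": 0.0, "dp": [-0.006, 0, 0.0012], "twist": 0},
    {"grip": 0.0, "dp": [-0.009, 0, 0.0018], "twist": 0},
    {"grip": 0.0, "dp": [-0.012, 0, 0.0025], "twist": 0},
    {"grip": 0.0, "dp": [-0.012, 0, 0.0025], "twist": 0},
  ],
)

```text
time_s: 16.85
eef_pos: [0.5448, 0.0888, 0.4129]
tcp_rot: [0.001, 0.762, 0.648, -0.002]
contact_force: [-2.0, -3.7, 5.5]
gripper_width: 0.136
```

Run:
```python
from h import *
c=grab('wrist','w12');c2=grab('scene','s12')
s=monitor.state();print(s['time_s'],s['eef_pos'],s['tcp_rot'],s['contact_force'],s['moment'],s['gripper_width'])
cv2.imwrite('pics/w12b.png',cv2.resize(c['color'][110:330,200:310],None,fx=2.7,fy=2.7,interpolation=cv2.INTER_CUBIC))
cv2.imwrite('pics/s12b.png',cv2.resize(c2['color'][110:250,240:380],None,fx=4.2,fy=4.2,interpolation=cv2.INTER_CUBIC))
```

```text
16.95 [0.54469158 0.0887775  0.41290927] [ 0.00099102  0.76187664  0.64771779 -0.00215965] [-3.60444538 -3.73058227  5.70589328] [-0.77700712  0.86665267 -0.16236824] 0.13689914894871255
```

View pics/w12b.png

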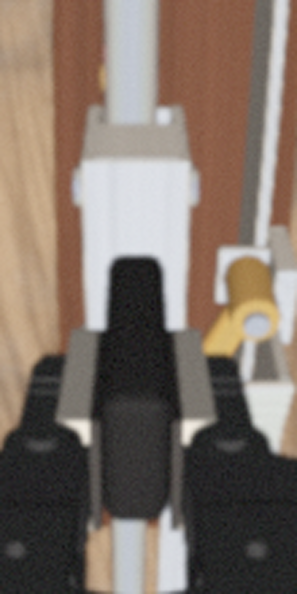

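View pics/s12b.png

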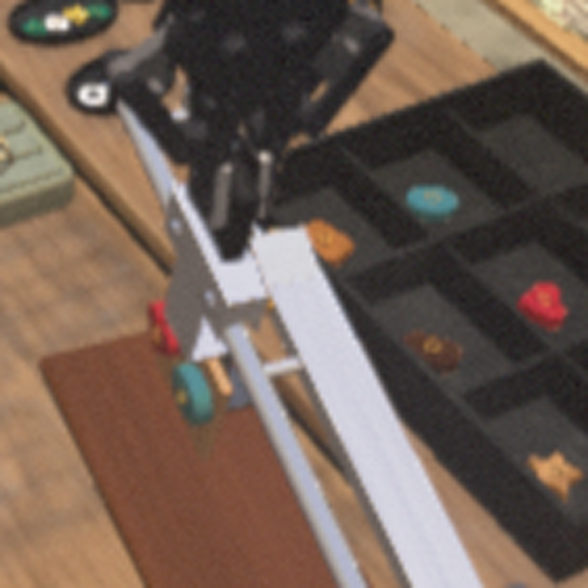

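Call:
jog_arm(
  rows=[
    {"grip": 0.0, "dp": [-0.003, -0.0003, 0.0006], "twist": 0},
    {"grip": 0.0, "dp": [-0.006, -0.0005, 0.0012], "twist": 0},
    {"grip": 0.0, "dp": [-0.009, -0.0005, 0.0018], "twist": 0},
    {"grip": 0.0, "dp": [-0.009, -0.0005, 0.0018], "twist": 0},
  ],
)

```text
time_s: 17.35
eef_pos: [0.543, 0.0805, 0.4111]
tcp_rot: [0.001, 0.762, 0.648, -0.001]
contact_force: [-2.6, -3.2, 5.1]
gripper_width: 0.131
```

Call:
jog_arm(
  rows=[
    {"grip": 0.0, "dp": [-0.004, 0, 0.0009], "twist": 0},
    {"grip": 0.0, "dp": [-0.008, 0, 0.0017], "twist": 0},
    {"grip": 0.0, "dp": [-0.012, 0, 0.0026], "twist": 0},
    {"grip": 0.0, "dp": [-0.012, 0, 0.0026], "twist": 0},
  ],
)

```text
time_s: 17.75
eef_pos: [0.541, 0.0685, 0.4085]
tcp_rot: [0.001, 0.762, 0.648, -0.002]
contact_force: [-3.6, -2.6, 4.6]
gripper_width: 0.137
```

Call:
jog_arm(
  rows=[
    {"grip": 0.0, "dp": [-0.004, 0, 0.0009], "twist": 0},
    {"grip": 0.0, "dp": [-0.008, 0, 0.0017], "twist": 0},
    {"grip": 0.0, "dp": [-0.012, 0, 0.0026], "twist": 0},
    {"grip": 0.0, "dp": [-0.012, 0, 0.0026], "twist": 0},
  ],
)

```text
time_s: 18.15
eef_pos: [0.539, 0.0568, 0.406]
tcp_rot: [0.001, 0.762, 0.648, -0.001]
contact_force: [-3.3, -4.2, 4.5]
gripper_width: 0.131
```

Run:
```python
from h import *
c=grab('wrist','w13');c2=grab('scene','s13')
s=monitor.state();print(s['time_s'],s['eef_pos'],s['tcp_rot'],s['contact_force'],s['moment'],s['gripper_width'])
cv2.imwrite('pics/w13b.png',cv2.resize(c['color'][110:330,200:310],None,fx=2.7,fy=2.7,interpolation=cv2.INTER_CUBIC))
cv2.imwrite('pics/s13b.png',cv2.resize(c2['color'][130:270,250:390],None,fx=4.2,fy=4.2,interpolation=cv2.INTER_CUBIC))
```

```text
18.25 [0.53894056 0.0564536  0.40583291] [ 0.00092438  0.76165102  0.64798305 -0.00219802] [-3.44501842 -4.29835925  5.72691504] [-0.96276736  0.9522827  -0.0710517 ] 0.13160981196737323
```

View pics/w13b.png

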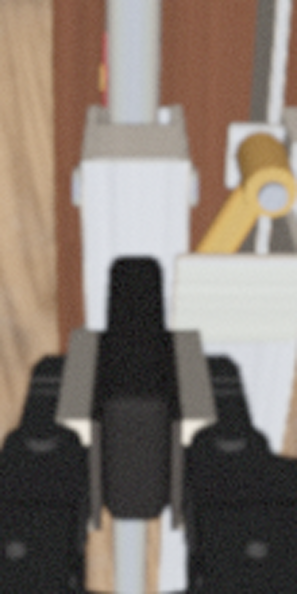

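View pics/s13b.png

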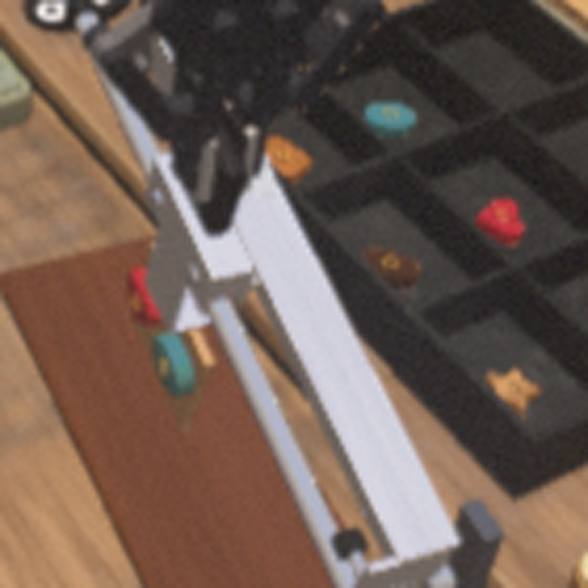

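Call:
jog_arm(
  rows=[
    {"grip": 0.0, "dp": [-0.004, 0, 0.0009], "twist": 0},
    {"grip": 0.0, "dp": [-0.008, 0, 0.0017], "twist": 0},
    {"grip": 0.0, "dp": [-0.012, 0, 0.0026], "twist": 0},
    {"grip": 0.0, "dp": [-0.012, 0, 0.0026], "twist": 0},
  ],
)

```text
time_s: 18.65
eef_pos: [0.537, 0.0449, 0.4034]
tcp_rot: [0.001, 0.761, 0.648, -0.002]
contact_force: [-3.7, -3.5, 5.1]
gripper_width: 0.132
```

Call:
jog_arm(
  rows=[
    {"grip": 0.0, "dp": [-0.004, 0, 0.0009], "twist": 0},
    {"grip": 0.0, "dp": [-0.008, 0, 0.0017], "twist": 0},
    {"grip": 0.0, "dp": [-0.012, 0, 0.0026], "twist": 0},
    {"grip": 0.0, "dp": [-0.012, 0, 0.0026], "twist": 0},
  ],
)

```text
time_s: 19.05
eef_pos: [0.5351, 0.033, 0.4008]
tcp_rot: [0.001, 0.761, 0.648, -0.002]
contact_force: [-3.8, -5.3, 5.3]
gripper_width: 0.135
```

Call:
jog_arm(
  rows=[
    {"grip": 0.0, "dp": [-0.004, 0, 0.0009], "twist": 0},
    {"grip": 0.0, "dp": [-0.008, 0, 0.0017], "twist": 0},
    {"grip": 0.0, "dp": [-0.012, 0, 0.0026], "twist": 0},
    {"grip": 0.0, "dp": [-0.012, 0, 0.0026], "twist": 0},
  ],
)

```text
time_s: 19.45
eef_pos: [0.5333, 0.0214, 0.3983]
tcp_rot: [0.0, 0.761, 0.648, -0.001]
contact_force: [-2.7, -2.0, 6.2]
gripper_width: 0.135
```

Run:
```python
from h import *
c=grab('wrist','w14');c2=grab('scene','s14')
s=monitor.state();print(s['time_s'],s['eef_pos'],s['tcp_rot'],s['contact_force'],s['moment'],s['gripper_width'])
cv2.imwrite('pics/w14b.png',cv2.resize(c['color'][60:330,180:330],None,fx=2.2,fy=2.2,interpolation=cv2.INTER_CUBIC))
cv2.imwrite('pics/s14b.png',cv2.resize(c2['color'][130:270,250:390],None,fx=4.2,fy=4.2,interpolation=cv2.INTER_CUBIC))
```

```text
19.55 [0.53327231 0.02135934 0.39828819] [ 4.83240044e-04  7.61334048e-01  6.48358090e-01 -1.42141569e-03] [-3.19438005 -1.92903521  5.85857166] [-0.52348398  0.78599696  0.13008939] 0.13005993827026877
```

View pics/w14b.png

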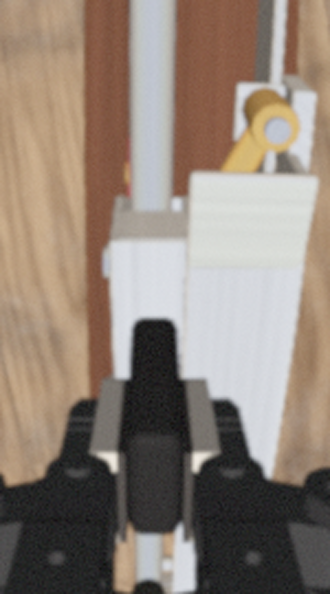

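View pics/s14b.png

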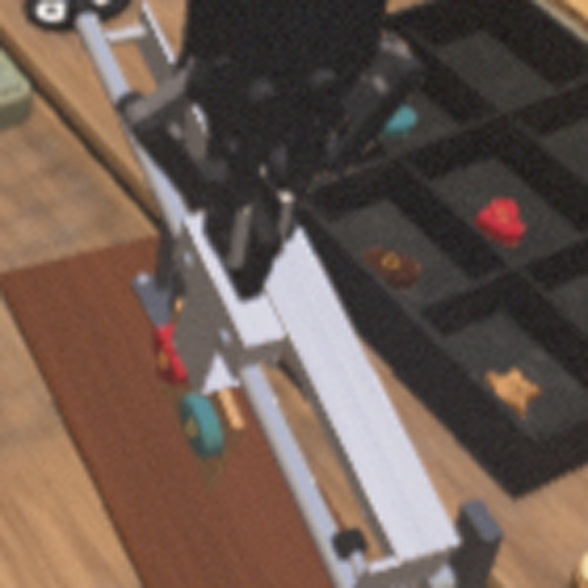

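Call:
jog_arm(
  rows=[
    {"grip": 0.0, "dp": [-0.004, 0, 0.0008], "twist": 0},
    {"grip": 0.0, "dp": [-0.008, 0, 0.0016], "twist": 0},
    {"grip": 0.0, "dp": [-0.012, 0, 0.0024], "twist": 0},
    {"grip": 0.0, "dp": [-0.012, 0, 0.0024], "twist": 0},
  ],
)

```text
time_s: 19.95
eef_pos: [0.5317, 0.0095, 0.3958]
tcp_rot: [0.0, 0.761, 0.648, -0.001]
contact_force: [-2.7, -1.6, 5.6]
gripper_width: 0.131
```

Run:
```python
from h import *
c=grab('wrist','w15')
s=monitor.state();print(s['time_s'],s['eef_pos'],s['tcp_rot'],s['contact_force'],s['moment'],s['gripper_width'])
cv2.imwrite('pics/w15b.png',cv2.resize(c['color'][60:330,180:330],None,fx=2.2,fy=2.2,interpolation=cv2.INTER_CUBIC))
```

```text
20.0 [0.53167635 0.00956431 0.39576156] [ 4.43847100e-04  7.61475556e-01  6.48192984e-01 -7.97201653e-04] [-2.43621917 -1.84938639  3.86910706] [-0.32358494  0.56259931  0.06369425] 0.1341496251572143
```

View pics/w15b.png

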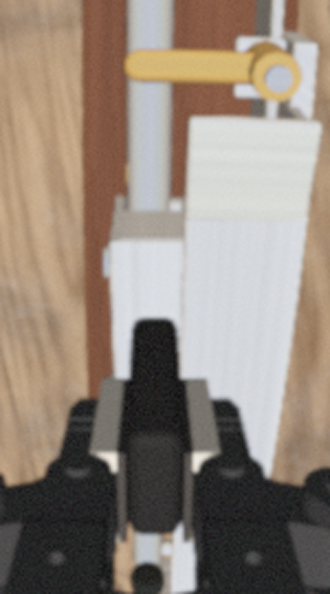

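Call:
jog_arm(
  rows=[
    {"grip": 0.0, "dp": [0, -0.0005, -0.0008], "twist": 0},
    {"grip": 0.0, "dp": [0, -0.0005, -0.0012], "twist": 0},
    {"grip": 0.0, "dp": [0, -0.0005, -0.0012], "twist": 0},
  ],
)

```text
time_s: 20.3
eef_pos: [0.5316, 0.0102, 0.3962]
tcp_rot: [-0.0, 0.761, 0.648, -0.0]
contact_force: [0.2, -0.8, -0.9]
gripper_width: 0.133
```

Call:
jog_arm(
  rows=[
    {"grip": 0.5, "dp": [0, 0, 0], "twist": 0},
    {"grip": 0.5, "dp": [0, 0, 0], "twist": 0},
    {"grip": 0.5, "dp": [0, 0, 0], "twist": 0},
    {"grip": 0.5, "dp": [0, 0, -0.005], "twist": 0},
    {"grip": 0.5, "dp": [0, 0, -0.02], "twist": 0},
    {"grip": 0.5, "dp": [0, 0, -0.05], "twist": 0},
    {"grip": 0.5, "dp": [0, 0, -0.08], "twist": 0},
    {"grip": 0.5, "dp": [0, 0, -0.1], "twist": 0},
  ],
)

```text
time_s: 21.1
eef_pos: [0.5311, 0.0102, 0.4999]
tcp_rot: [0.001, 0.761, 0.648, 0.001]
contact_force: [0.4, 0.1, 0.3]
gripper_width: 0.496
```

Run:
```python
from h import *
c=grab('wrist','w16');c2=grab('scene','s16');c3=grab('top','t16')
s=monitor.state();print(s['time_s'],s['eef_pos'],s['tcp_rot'],s['contact_force'],s['moment'],s['gripper_width'])
cv2.imwrite('pics/w16b.png',cv2.resize(c['color'],(800,600),interpolation=cv2.INTER_CUBIC))
cv2.imwrite('pics/s16b.png',cv2.resize(c2['color'][130:330,220:400],None,fx=3,fy=3,interpolation=cv2.INTER_CUBIC))
```

```text
21.25 [0.53145586 0.01021627 0.49900242] [0.00146581 0.76133302 0.64835769 0.00147919] [ 0.43353002 -0.31231899 -0.04149231] [-0.00934613 -0.02310763  0.02941677] 0.5031338722315327
```

View pics/w16b.png

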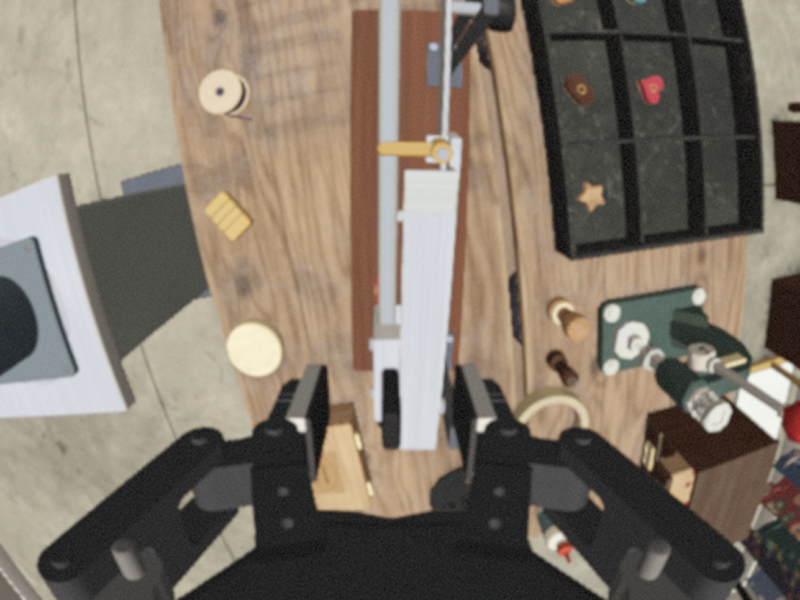

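View pics/s16b.png

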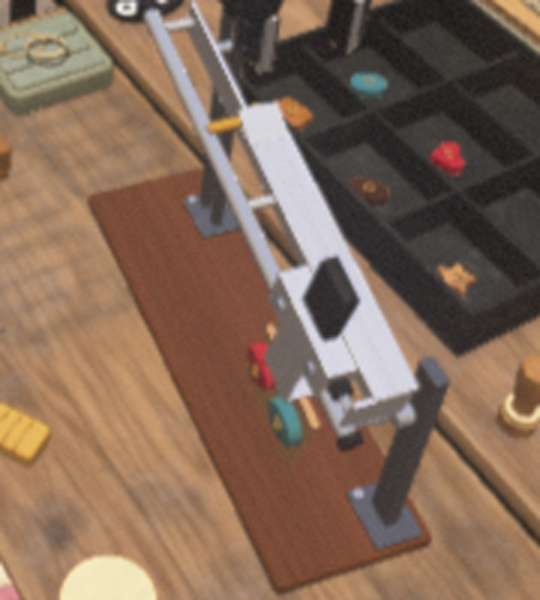

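Call:
jog_arm(
  rows=[
    {"grip": 0.5, "dp": [0, 0, 0], "twist": 0},
    {"grip": 0.5, "dp": [0, 0, 0], "twist": 0},
    {"grip": 0.5, "dp": [0, 0, 0], "twist": 0},
    {"grip": 0.5, "dp": [0, 0, 0], "twist": 0},
    {"grip": 0.5, "dp": [0, 0, 0], "twist": 0},
    {"grip": 0.5, "dp": [0, 0, 0], "twist": 0},
    {"grip": 0.5, "dp": [0, 0, 0], "twist": 0},
    {"grip": 0.5, "dp": [0, 0, 0], "twist": 0},
  ],
)

```text
time_s: 22.05
eef_pos: [0.5313, 0.0102, 0.4971]
tcp_rot: [0.0, 0.761, 0.648, 0.0]
contact_force: [-1.0, -0.1, 0.5]
gripper_width: 0.499
```

Run:
```python
from h import *
a=load('w16');b=load('s16')
c=grab('wrist','w17');c2=grab('scene','s17')
print(np.abs(c['color'].astype(int)-a['color'])[150:300,200:300].mean(),np.abs(c2['color'].astype(int)-b['color'])[200:290,290:370].mean(), np.abs(c2['color'].astype(int)-b['color'])[300:380,100:200].mean())
y=np.array([.16,.987,0])
for u,v in [(388,340)]:
    P=onz(c,(u+.5)*.64-.5,(v+.5)*.64-.5,.150+.095*.208+.024,True);O=y@P-.036*.978+.025*.208;print(P,'origin s',(O-(.219-.2555*.978))/.978)
cv2.imwrite('pics/s17b.png',cv2.resize(c2['color'][130:330,220:400],None,fx=3,fy=3,interpolation=cv2.INTER_CUBIC))
s=monitor.state();print(s['time_s'],s['contact_force'])
```

```text
6.074311111111111 1.969074074074074 1.5484583333333333
[ 0.52478231 -0.0262868   0.19376   ] origin s 0.0602158425391001
22.15 [ 0.26237229  0.59403088 -0.54624904]
```

View pics/s17b.png

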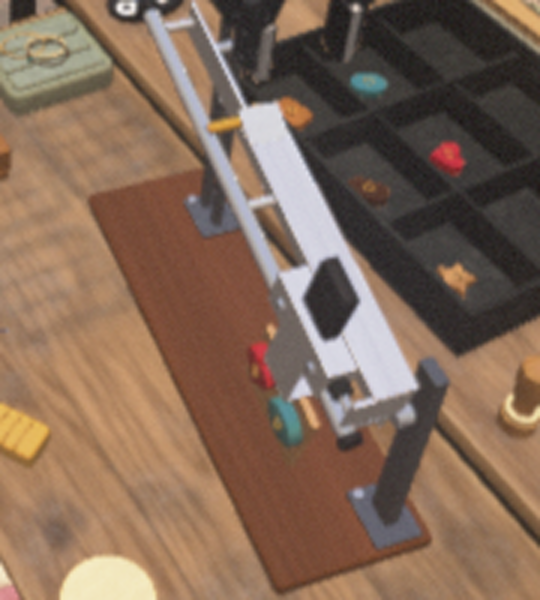

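The carrier is resting on the stop with its origin about 60 mm along the rod. The gate is shut, and the spool, wax and tin haven't moved.

```bash
python3 -c "
from station import ticket
print(ticket.finish_job())"
```

```text
the job is handed in; nothing more can be done
None
```

The carrier has rolled down to the stop by itself, the gate is shut behind it, and I handed the job in at about 22 s of the 59 s allowed.

**What I did:**
- I lifted the carrier straight out of its block and brought the hook over the rod from the near side. I moved across until its plate touched the rod (about 3 N), then backed off 2 mm to centre it.
- I lowered it in 1–2 mm steps. The rod was felt at a height that fits a slope of about 12°.
- I pushed it down the slope with about 4–6 N of upward force at the wrist. Once the wrist camera showed the gate shut behind the tail, I took the load off, opened the fingers and raised the arm.

**Last checks:**
- **Carrier:** it did not move between the last two scene pictures. Its measured origin is about 60 mm along the rod (58–61 expected), with its nose on the stop.
- **Gate:** the brass arm lies across the rod again.
- **Other items:** the spool, beeswax and tin look undisturbed.
- **Arm:** it is clear of everything, and the force reading is only noise.

**What did not go as planned or disagreed:**
- **Pitch:** the grip first held the carrier level, so only the upper roller touched, and pressing (to about 12 N on the rod) did not tip it. I eased the grip until it settled onto both rollers, rolled a few millimetres and came to rest against the still-shut gate. I then gripped it again before pushing.
- **Camera estimates:** the first camera estimates of the slope ran from about 12 to 13.7°, and the scene camera was off by 5–10 mm from the other two. I relied on the wrist camera and on touch instead.
- **Side force:** 2–4 N from the side showed while the carrier passed the gate, probably the gate rubbing on it.

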